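Wedge the spring clip off the depositor rod

TASK

The batter depositor has to be washed: slide the steel wedge, resting lightly on the rod, under the spring clip so that the clip spreads and comes up off the rod, without forcing anything (keep every push under 20 newtons) and without pulling at the clip while it still grips. Then stand the wedge back on the open counter and put the loose clip in the shallow steel dish, leaving everything else where it is.

Things in the scene. Friction and masses are not known exactly. Their poses are not given: they have to be found in the camera images.
- depositor: batter depositor stripped for cleaning, bolted down: aluminium base plate 135 x 90 x 12 mm with a fork, a level steel rod 24 mm thick and a steel valve block. Origin on the counter straight below the clip's seat; x runs along the rod from its free end to the block, z up. Rod axis 62 mm above the counter, free end at x = -30 mm, the counter is open below and beyond it
- rod_top (a point): point on the top line of the rod, 74 mm above the counter, straight above the depositor's origin; same axes
- fork (a point): middle between the tops of the fork's two upright prongs, 92 mm above the counter, at their near face (depositor x = 6.5 mm; they are 14 mm deep along the rod). The prongs stand 9 to 22 mm left and right of the rod's middle, keep the clip from sliding towards the block, and let the wedge pass in the 18 mm between them
- block_face (a point): point on the valve block's face at the rod's top line, depositor x = 60 mm; the block is 66 mm wide and 100 mm high with its port. The wedge's tip must stop short of it
- clip: steel spring clip straddling the rod from above: 12 mm along the rod, 42 mm wide. Origin on the rod's axis while seated, x along the rod as the depositor's x, z up. Feet of the jaws end 14 mm below the origin. It starts 0 to 5 mm in front of its stop, the fork. Two sprung jaws grip the rod just below its middle; sits still, perched loosely some 13 mm above its seat, once wedged off
- clip_bar (a point): middle of the underside of the clip's square cross bar (5 mm along the rod, 6 mm high), which spans the rod, 15.3 mm above the clip's origin. Between bar and rod top is a slot 3.3 mm high, 16 mm wide. Raising the clip spreads the jaws (widest at 5 mm up; 6 to 12 N of lift, 5 to 14 N of push on the wedge); at 10 mm up they have passed the rod's middle and at 13 mm the clip is free
- clip_tab (a point): top of the clip's upright pull tab: 12 mm along the rod, 9 mm thick across it, 26 mm high; this point is 47 mm above the clip's origin
- wedge: steel wedge tool standing on the counter: an upright post on a foot, with a flat-bottomed level blade 10 mm wide. Origin under the foot, on the post's axis, x towards the thin tip, z up. 0.25 to 0.42 kg. The blade is clamped on the post so that its flat underside is anywhere from 0 to 24 mm above the foot's underside: this is not measured and differs each time
- wedge_post (a point): top of the wedge's post, 92 mm above the foot's underside; the post is 20 mm along x, 16 mm across. The foot is 34 mm wide, 8 mm high and reaches 14 mm in front of the post's axis. The blade's tip is 100 mm in front of the axis; the blade is 2 mm thick at the tip, rises evenly to 16 mm at 42 mm behind it, then stays 16 mm. With the tip 42 mm past the bar the clip is up 12.7 mm
- dish: the parts dish: shallow round open steel dish, sloping sides, 112 mm across at the rim, 88 mm at the foot, 26 mm high, floor 4 mm thick; origin under its centre
- pot: tall open steel pot, 84 mm across, 75 mm high; not the dish (bystander); origin under or in its middle
- tin: closed aluminium tin, 56 mm across, 70 mm high (bystander); origin under or in its middle
- brush: batter brush lying flat (bystander); origin under or in its middle
- spatula: spatula lying flat, 190 mm long (bystander); origin under or in its middle
- ring: plain steel cake ring, 80 mm across, 22 mm high (bystander); origin under or in its middle
- stamp: brass cake stamp standing on its 64 mm round foot, 90 mm high (bystander); origin under or in its middle
- mug: white mug, 72 mm across, 85 mm high (bystander); origin under or in its middle
Mind the look-alikes: they are no part of the job. What is shaped like the clip but black or blue is not meant.

How it is judged:
By the outcome, as a careful person would: the job done as asked, in the order asked, and still so for the second after the job is handed in, with the robot touching nothing.
It also fails if it takes over 67 s, if anything falls off the work surface, if the arm or the gripper's body presses on something with over 40 N, if the wrist force passes 120 N, or if a joint passes its speed limit or range.

ROBOT

A 6-joint arm with a two-finger parallel gripper is mounted at the origin on the work surface. World frame = base frame: x ahead of the robot, y to its left, z up, the work surface at z = 0. Lengths are in mm, angles in degrees, forces in N, time in s.
With the tool pointing down it reaches from about 325 to 1000 mm from the base axis. Payload 5.1 kg.
Tool frame: the origin (TCP) lies at the very end of the fingers, on their centre line; the grasp point (between the pads) lies 19 mm behind it; x points along the fingers, y is the direction in which the jaws open and shut, and the axes are right-handed (so a half turn about x gives the same grasp; the last joint's range is limited). The gripper opens to 85 mm and grips with 20 to 120 N. Pads are 22 mm wide; open, the fingers measure 114 mm over their backs; the gripper's body (76 mm by 85 mm) begins 54 mm behind the grasp point. The pads swing forward as they close: fully open they stand 13 mm farther back than shut.
Start: joints at [-68.044, 7.093, 94.555, -0, 78.352, -4.733], TCP at [291.907, -580.754, 231.322] pointing down, gripper open.
Joint ranges: [-149.61, 149.61], [-58.7, 133.49], [1.44, 155.28], [-77.14, 257.14], [18.33, 153.61], [-166.67, 166.67]. Speed limits (degrees/s): [147.25, 147.25, 180, 180, 180, 180].

INTERFACE

Orientations are given as [roll, pitch, yaw] about the fixed x, y, z axes, in that order (R = Rz(yaw) Ry(pitch) Rx(roll)).
In Python, from bench import arm gives the robot as it stands.
- The arm moves only by the tool drive_tool, never from a script. Its arguments are lists of equal length, an entry for each row: "travel": the shift along the tool's x, y, z in mm, a list of three; "twist": the turn about the tool's x in rad. In form: {"travel": [[tx, ty, tz], ...], "twist": [twist, ...]}. A call has 1 to 10 rows; each row is the pose to reach, as a shift and turn from the pose commanded when the call began, along the tool's axes at that moment; what a row does not reach only later rows make up. A row lasts 1/12 s, in which the tool goes at most 41.7 mm and 7.16 degrees, less where a joint would pass 70% of its speed; a pose out of reach is approached as far as the arm can. A call with a gripper value outside its range is refused whole. "hand" is the closure, from -1 (fully open) to 1 (shut), so that 0 is half open, set as the call begins (left out, the last holds). The fingers move at their own pace and stop on an object; "grip_force" is the grip in N (left out, the last holds). Time passes only in rows, so rows that repeat a pose let the fingers close. It gives the time, the measured TCP pose, the force and the opening at its end, in the units of the state.
- arm.get_state(): the state, without advancing time (a new reading comes with each control period).
- arm.grab_frame(name): name is "scene" or "top"; returns the picture (400x640x3 uint8, blue, green, red); there is no depth.
- arm.camera_params(name): a dict with "K" (3x3 intrinsics, pixels), "k1" (the pictures are not rectified: a ray, as slopes to the right and down, at radius r is drawn at 1 + k1 r^2 times it, then the intrinsics apply), "world_to_cam" (4x4, takes a point from world to camera coordinates). Camera axes: x right, y up, looking along -z (the intrinsics and any distortion apply to the point x, -y, -z); pixel columns grow to the right and rows downward; lengths in mm; the calibration is good to about 2 mm. A picture is of the moment at which its call begins. camera_params takes no time and is no camera call.
- arm.sign_off(): hands the job in, once; it reports no verdict.
Trained networks look in the newest picture that a camera, given by its name, has taken for a name from the list of things; names that differ only in an ending like _2 or _b are one class to them, and where a whole thing is asked for, a point or a joint stands for the part that bears it (a point fixed in the world has none). Each returns a list of dicts, best first, with "score" (0 to 1); they miss things now and then, are a little off and sometimes report something else, mostly with a low value. They report only what shows in the picture. A call takes as long as a camera call. They do not tell look-alikes from the thing itself.
- arm.find_in(query, camera): "point" ([column, row] in pixels, amid what is visible of it).
- arm.place_of(query, camera): "point" ([column, row] in pixels: a listed point, or the origin of a listed thing).
The state is a dict: "clock": time; "joint_pos": joint angles; "qvel": joint speeds; "effort": joint torques, N m; "tool_pos": TCP position; "orientation": TCP orientation; "force": force on the tool from outside, world axes, zero at the start; "ft_torque": the same for the moment, N m; "finger_gap": finger opening in mm.
Only numpy, scipy, OpenCV 4.12 (cv2) and the standard library are available. Lean on these libraries where they do the work, as an engineer would, in place of code of your own. Each camera call takes 0.05 s, during which the arm holds its last target.

## Working session

There is one attempt and no reset: what is moved stays moved. The work goes in short steps, Python scripts to look and compute and a tool call to move; the robot and the scene stay as the last step left them, time stands still between calls to the robot, and variables do not carry over. Pictures are saved under pics/ and viewed, and the job is handed in when it is done.

Besides the shell and the picture viewer there is one more tool, called as name(argument=value, ...), one argument or row to a line, values as JSON. drive_tool: Moves the arm, as the interface text tells. Its arguments: {"type":"object","properties":{"travel":{"type":"array","items":{"type":"array","items":{"type":"number"}}},"twist":{"type":"array","items":{"type":"number"}},"hand":{"type":"number"},"grip_force":{"type":"number"}},"required":["travel","twist"]}

```bash
ls; mkdir -p pics; python3 - <<'E'
from bench import arm
import cv2,numpy as np
print(arm.get_state())
for n in ("scene","top"):
    f=arm.grab_frame(n); cv2.imwrite(f"pics/{n}0.png",f)
    p=arm.camera_params(n); print(n,np.round(p["K"],1).tolist(),p["k1"],np.round(p["world_to_cam"],3).tolist())
E
```

```text
pics
{'clock': 0.0, 'joint_pos': array([-6.80438469e+01,  7.13289408e+00,  9.46345602e+01,  5.37693844e-04,
        7.83520989e+01, -4.73039234e+00]), 'qvel': array([-0.03756885, -0.02578379, -0.08137471,  0.02414176,  0.0311581 ,
        0.09689242]), 'effort': array([ 1.03295595e-03, -4.23608208e+01, -3.65446687e+01,  9.27493465e-05,
        6.95198061e-03, -2.51570907e-05]), 'tool_pos': array([ 291.68882599, -580.18710077,  230.0548863 ]), 'orientation': array([-94.98266457,  89.88044568, 111.70377176]), 'force': array([-0.06099524, -0.71411131,  0.42529318]), 'ft_torque': array([-0.00700124, -0.04448824, -0.00294167]), 'finger_gap': 85.10614308994231}
scene [[379.2, 0.0, 317.2], [0.0, 379.2, 199.1], [0.0, 0.0, 1.0]] -0.001106981595730985 [[0.671, 0.741, -0.015, -347.393], [-0.392, 0.372, 0.841, 120.439], [0.629, -0.558, 0.541, -1272.045], [0.0, 0.0, 0.0, 1.0]]
top [[384.4, 0.0, 317.3], [0.0, 384.4, 199.7], [0.0, 0.0, 1.0]] -0.0876360569469563 [[0.004, -1.0, 0.002, 24.131], [0.985, 0.004, 0.172, -500.136], [-0.172, 0.001, 0.985, -834.721], [0.0, 0.0, 0.0, 1.0]]
```

View pics/scene0.png

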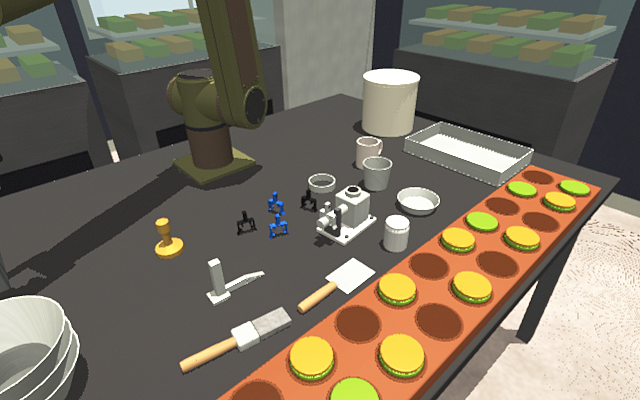

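View pics/top0.png

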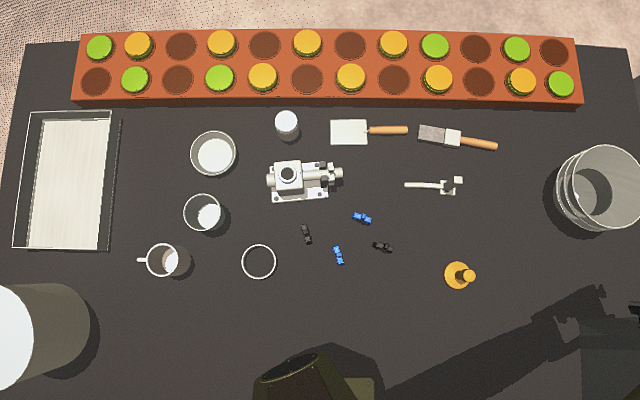

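The scene view shows the depositor at (347,212), the wedge at (215,280), the dish at (418,202), the pot at (377,172) and the black and blue look-alike clips at (246,222), (275,203), (278,225) and (309,200). In the top view the depositor is at (305,175), the wedge at (440,184), the dish at (213,153) and the pot at (203,212).

```bash
cat > h.py <<'E'
from bench import arm
import cv2,numpy as np
from scipy.optimize import least_squares
P={n:arm.camera_params(n) for n in("scene","top")}
def proj(n,X):
    p=P[n];X=np.atleast_2d(X);c=(np.array(p["world_to_cam"])@np.c_[X,np.ones(len(X))].T).T[:,:3]
    s=np.c_[c[:,0]/-c[:,2],-c[:,1]/-c[:,2]];s=s*(1+p["k1"]*(s**2).sum(1,keepdims=True))
    K=np.array(p["K"]);return s@K[:2,:2].T+K[:2,2]
def atz(n,uv,z):
    r=least_squares(lambda q:proj(n,[q[0],q[1],z])[0]-uv,[600,0],x_scale=100);return np.r_[r.x,z]
def tri(us,ut):
    r=least_squares(lambda X:np.r_[proj("scene",X)[0]-us,proj("top",X)[0]-ut],[600,0,50],x_scale=100)
    return r.x,np.abs(r.fun).max()
E
python3 - <<'E'
from h import *
arm.grab_frame("scene");arm.grab_frame("top")
r={}
for q in ["clip_tab","clip_bar","rod_top","fork","block_face","wedge_post","wedge","dish","clip"]:
    for n in("scene","top"):
        l=arm.place_of(q,n)
        r[q,n]=l
        print(q,n,[(np.round(d["point"],1).tolist(),round(d["score"],2)) for d in l[:5]])
    if r[q,"scene"] and r[q,"top"]:
        print("   ",tri(r[q,"scene"][0]["point"],r[q,"top"][0]["point"]))
s=cv2.imread("pics/scene0.png");t=cv2.imread("pics/top0.png")
a=cv2.resize(s[170:310,200:400],(800,560),interpolation=cv2.INTER_CUBIC);cv2.imwrite("pics/s1.png",a)
a=cv2.resize(t[140:220,260:480],(800,291),interpolation=cv2.INTER_CUBIC);cv2.imwrite("pics/t1.png",a)
print(arm.get_state()["clock"])
E
```

```text
clip_tab scene [([308.3, 188.0], 0.75), ([325.0, 204.4], 0.66), ([279.2, 213.8], 0.56), ([274.2, 191.0], 0.48)]
clip_tab top [([331.5, 168.8], 0.68), ([337.3, 251.3], 0.66), ([308.4, 229.0], 0.57), ([362.4, 213.9], 0.52), ([386.4, 244.8], 0.5)]
    (array([536.15248785, -14.87013377, 146.25748091]), np.float64(8.39358889742141))
clip_bar scene [([310.5, 196.7], 0.73), ([276.4, 225.0], 0.54), ([325.5, 214.9], 0.52), ([272.4, 203.3], 0.52), ([246.0, 223.3], 0.52)]
clip_bar top [([383.8, 245.9], 0.65), ([332.6, 170.5], 0.58), ([340.0, 253.3], 0.48), ([359.0, 216.7], 0.45), ([305.8, 233.5], 0.45)]
    (array([431.8291296 , -60.26685375,  86.09253946]), np.float64(36.106985777187504))
rod_top scene [([416.8, 206.9], 0.57), ([328.7, 211.2], 0.55)]
rod_top top [([328.3, 174.2], 0.62)]
    (array([626.87642496,  76.94986248,  63.55392483]), np.float64(44.358052742672044))
fork scene [([327.9, 203.6], 0.8)]
fork top [([326.6, 167.4], 0.58)]
    (array([558.09174327,   3.83172181, 104.00129801]), np.float64(1.5954390195099108))
block_face scene [([344.4, 206.5], 0.6)]
block_face top [([303.1, 
[... 227 characters left out ...]
  92.80523533]), np.float64(0.2743050387698531))
wedge scene [([221.7, 297.1], 0.61)]
wedge top [([442.0, 188.3], 0.89)]
    (array([ 537.81901606, -281.59378692,   -7.44858628]), np.float64(0.5734930193460741))
dish scene [([415.1, 207.1], 0.92)]
dish top [([214.9, 156.7], 0.82)]
    (array([614.37772516, 279.04612276,  -5.43065115]), np.float64(0.7430716317865631))
clip scene [([328.9, 221.6], 0.61), ([310.5, 203.4], 0.61), ([246.3, 227.4], 0.58), ([273.7, 204.7], 0.51), ([274.5, 232.2], 0.49)]
clip top [([326.9, 176.6], 0.59), ([339.3, 255.6], 0.57), ([307.4, 231.7], 0.55), ([380.9, 249.2], 0.48)]
    (array([553.50702044,   5.02602873,  49.18075472]), np.float64(0.42762960241310566))
1.1
```

View pics/s1.png

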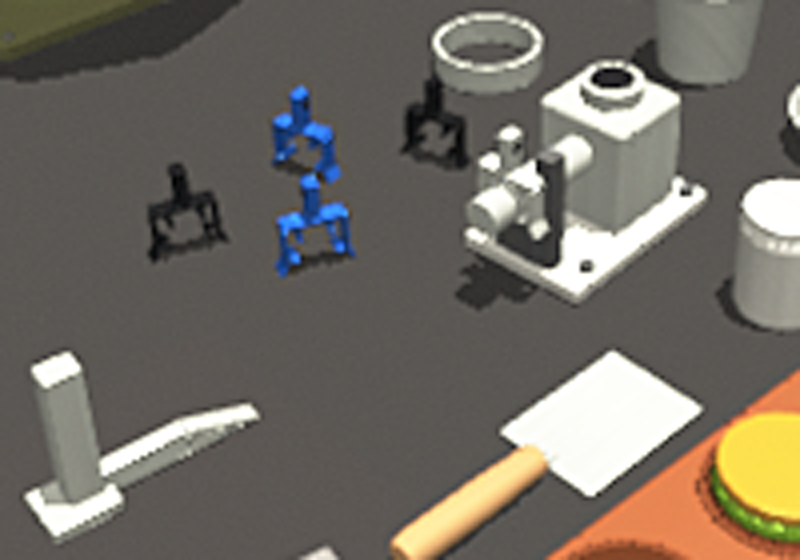

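View pics/t1.png

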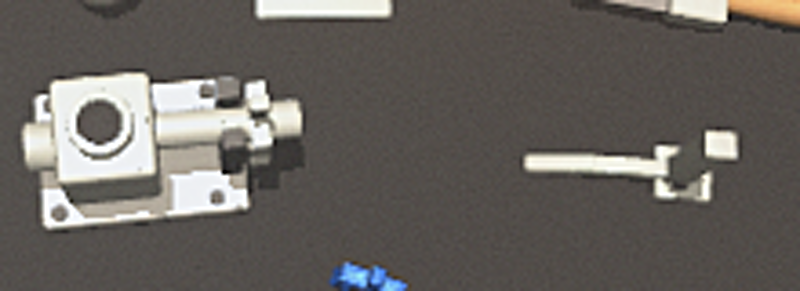

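Candidates for the clip in the scene view:
- Pale steel clip on the rod: tab at about (327,203).
- Black: (246,222) and (309,200).
- Blue: (275,203) and (278,225).

I choose the steel one on the rod. The networks' top "clip_tab" hit in the scene view, (308,188), is the black look-alike. In the close crop, the dark posts on either side of the rod are the fork prongs.

```bash
python3 - <<'E'
from h import *
s=cv2.imread("pics/scene0.png");t=cv2.imread("pics/top0.png")
def crop(im,x0,y0,w,h,k,fn):
    a=cv2.resize(im[y0:y0+h,x0:x0+w],None,fx=k,fy=k,interpolation=cv2.INTER_CUBIC)
    for i in range(0,w,10):
        cv2.line(a,(i*k,0),(i*k,5),(0,255,255),1); cv2.putText(a,str(x0+i),(i*k,16),0,.35,(0,255,255))
    for j in range(0,h,10):
        cv2.line(a,(0,j*k),(5,j*k),(0,255,255),1); cv2.putText(a,str(y0+j),(6,j*k+4),0,.35,(0,255,255))
    cv2.imwrite(fn,a)
crop(s,310,180,75,65,9,"pics/s2.png")
crop(t,262,150,88,60,9,"pics/t2.png")
crop(s,200,250,70,60,9,"pics/s3.png")
crop(t,400,165,70,35,10,"pics/t3.png")
R=cv2.Rodrigues
from scipy.spatial.transform import Rotation as Ro
print(np.round(Ro.from_euler('xyz',arm.get_state()["orientation"],degrees=True).as_matrix(),3))
E
```

```text
[[-0.     0.449 -0.893]
 [ 0.    -0.893 -0.449]
 [-1.    -0.     0.   ]]
```

View pics/s2.png

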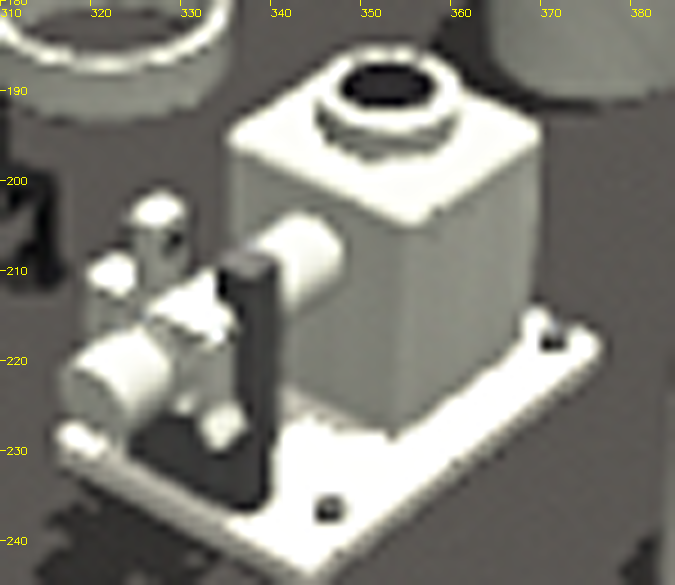

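View pics/t2.png

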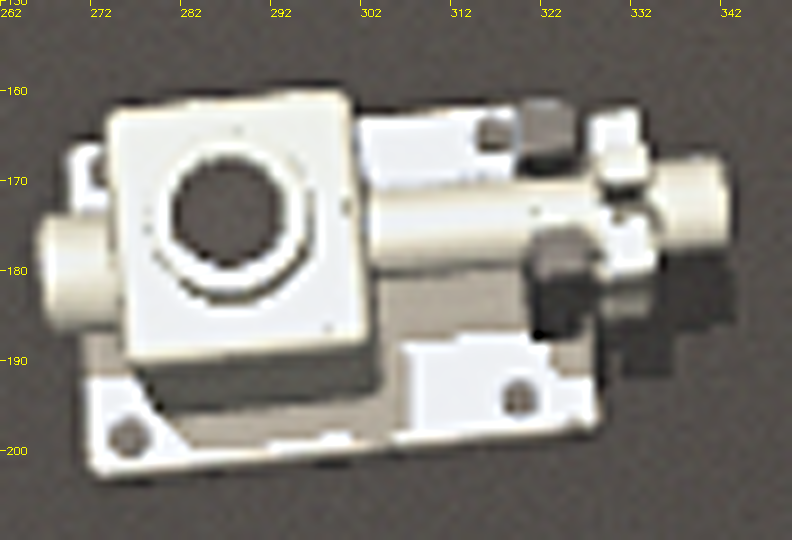

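View pics/s3.png

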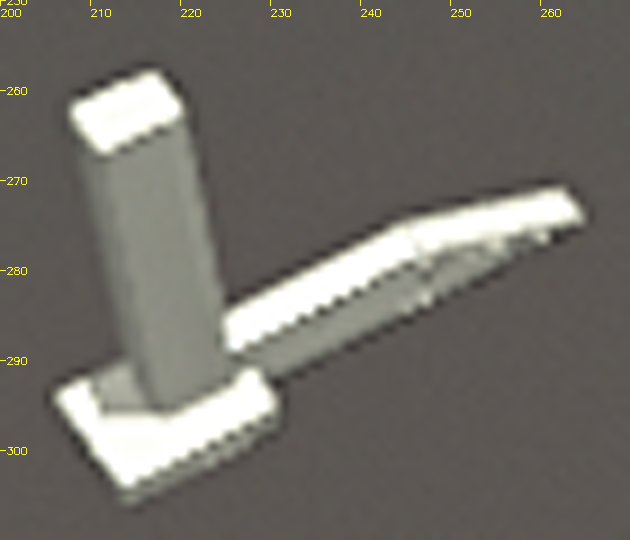

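View pics/t3.png

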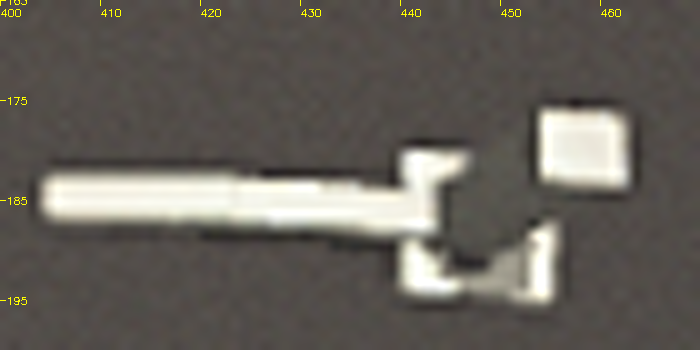

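```bash
cat > fit.py <<'E'
from h import *
O=0.44
def px(l,x0,y0,k): return [(np.array([x0+a/k-O,y0+b/k-O]),p) for (a,b),p in l]
def tf(q,p): 
    c,s=np.cos(q[2]),np.sin(q[2]); p=np.array(p,float); return np.array([q[0]+c*p[0]-s*p[1],q[1]+s*p[0]+c*p[1],p[2]])
ws=px([((70,108),(-10,8,92)),((155,70),(10,8,92)),((185,108),(10,-8,92)),((105,155),(-10,-8,92)),((278,400),(14,-17,8)),((562,188),(100,5,'h')),((583,215),(100,-5,'h'))],200,250,9)
wt=px([((540,110),(10,-8,92)),((627,112),(-10,-8,92)),((630,187),(-10,8,92)),((540,185),(10,8,92)),((42,175),(100,-5,'h')),((42,217),(100,5,'h')),((402,150),(14,-17,8)),((402,295),(14,17,8))],400,165,10)
def rw(q):
    r=[]
    for n,l in(("scene",ws),("top",wt)):
        for uv,p in l:
            p=[(q[3]+2 if v=='h' else v) for v in p]; r.append(proj(n,tf(q,p))[0]-uv)
    return np.concatenate(r)
fw=least_squares(rw,[540,-285,1.5,10],x_scale=[100,100,1,10],loss='soft_l1')
ds=px([((412,225),(60,-33,'z')),((230,135),(60,33,'z')),((540,130),('d',-33,'z'))],310,180,9)
dt=px([((347,92),(60,-33,'z')),((367,338),(60,33,'z')),((125,362),('d',33,'z')),((105,112),('d',-33,'z')),((728,160),(-30,-12,62)),((728,245),(-30,12,62)),((577,100),(6.5,-22,92)),((577,150),(6.5,-9,92))],262,150,9)
def rd(q):
    r=[]
    for n,l in(("scene",ds),("top",dt)):
        for uv,p in l:
            p=[q[3] if v=='z' else 60+q[4] if v=='d' else v for v in p]; r.append(proj(n,tf(q,p))[0]-uv)
    return np.concatenate(r)
fd=least_squares(rd,[555,0,1.5,90,55],x_scale=[100,100,1,10,10],loss='soft_l1')
E
python3 - <<'E'
from fit import *
for f,r in((fw,rw),(fd,rd)):
    print(np.round(f.x,3),np.degrees(f.x[2]));print(np.round(r(f.x).reshape(-1,2),1).tolist())
q=fd.x
for nm,p in dict(tab=(0,0,109),barL=(0,21,80),barR=(0,-21,80),rodend=(-30,0,74),rodend2=(-30,0,50),forkR=(6.5,-15,92),forkL=(6.5,15,92),forkLb=(20,15,92),forkRb=(20,-15,92),bf=(60,0,74)).items():
    X=tf(q,p);print(nm,np.round(X,1),"s2",np.round((proj("scene",X)[0]-[310,180]+O)*9),"t2",np.round((proj("top",X)[0]-[262,150]+O)*9))
E
```

```text
[ 538.716 -283.528    1.502    2.34 ] 86.03015596774772
[[-0.2, -0.1], [-0.0, -0.3], [0.3, -0.2], [-0.5, -0.8], [0.2, 0.2], [-0.2, 0.4], [-0.2, -0.1], [-0.2, -0.2], [-0.0, 0.3], [-0.4, -0.2], [-0.2, -0.7], [0.5, 0.2], [0.3, 0.0], [0.0, 0.2], [-0.2, -0.6]]
[557.359   0.689   1.669  86.371  60.354] 95.63897938577936
[[0.2, -0.1], [-1.0, 0.1], [1.0, 0.1], [0.4, -1.0], [0.8, 0.7], [0.2, 0.6], [0.2, -0.7], [-1.2, -0.3], [-0.1, 0.5], [-0.6, 0.0], [0.0, 0.2]]
tab [557.4   0.7 109. ] s2 [168. 201.] t2 [610. 167.]
barL [536.5  -1.4  80. ] s2 [107. 265.] t2 [614. 280.]
barR [578.3   2.8  80. ] s2 [231. 326.] t2 [597. 115.]
rodend [560.3 -29.2  74. ] s2 [ 91. 366.] t2 [725. 192.]
rodend2 [560.3 -29.2  50. ] s2 [ 92. 442.] t2 [719. 215.]
forkR [571.6   8.6  92. ] s2 [230. 268.] t2 [575. 128.]
forkL [541.8   5.7  92. ] s2 [141. 225.] t2 [587. 247.]
forkLb [540.5  19.1  92. ] s2 [175. 203.] t2 [531. 252.]
forkRb [570.3  22.1  92. ] s2 [264. 245.] t2 [520. 133.]
bf [551.5  60.4  74. ] s2 [314. 218.] t2 [364. 225.]
```

```bash
cat > go.py <<'E'
from h import *
from scipy.spatial.transform import Rotation as Ro
def go(x,y,z,ang=None):
    s=arm.get_state();p=s["tool_pos"];R=Ro.from_euler('xyz',s["orientation"],degrees=True).as_matrix()
    d=R.T@(np.array([x,y,z])-p); a=np.degrees(np.arctan2(R[1,1],R[0,1]))
    tw=0 if ang is None else -np.radians((ang-a+180)%360-180)
    print("travel",np.round(d,1).tolist(),"twist",round(tw,4),"yang",round(a,2),"pos",np.round(p,1),"F",np.round(s["force"],1),"gap",round(s["finger_gap"],1),"t",round(s["clock"],2),"q",np.round(s["joint_pos"]))
E
python3 -c "
from go import *
go(538.7,-283.5,231,-3.97)"
```

```text
travel [0.3, -154.7, -354.0] twist -1.0357 yang -63.31 pos [ 291.9 -580.8  231.3] F [ 0.6 -0.6 -0. ] gap 84.9 t 1.1 q [-68.   7.  95.  -0.  78.  -5.]
```

drive_tool(
  travel=[
    [0,-15,-35],
    [0,-31,-71],
    [0,-46,-106],
    [0,-62,-142],
    [0,-77,-177],
    [0,-93,-212],
    [0,-108,-248],
    [0,-124,-283],
    [0,-139,-319],
    [0,-154.7,-354],
  ],
  twist=[-0.1,-0.2,-0.31,-0.41,-0.52,-0.62,-0.73,-0.83,-0.93,-1.036],
  hand=0,
)

```text
clock: 1.93
tool_pos: [539.8, -281.9, 231.6]
orientation: [60.3, 90.0, -33.3]
force: [1.2, -0.2, 0.6]
finger_gap: 42.6
```

```bash
python3 -c "
from go import *
go(538.7,-283.5,110,-3.97);go(538.7,-283.5,50,-3.97)"
```

```text
travel [121.6, -1.0, 1.7] twist 0.0054 yang -3.66 pos [ 539.8 -281.9  231.6] F [ 1.2 -0.2  0.6] gap 42.6 t 1.93 q [-33.   2. 100.  -0.  78. -29.]
travel [181.6, -1.1, 1.6] twist 0.0054 yang -3.66 pos [ 539.8 -281.9  231.6] F [ 1.2 -0.2  0.6] gap 42.6 t 1.93 q [-33.   2. 100.  -0.  78. -29.]
```

drive_tool(
  travel=[
    [40,0,0],
    [80,0,0],
    [115,0,0],
    [121,0,0],
    [121,0,0],
  ],
  twist=[0,0,0,0,0],
)

```text
clock: 2.35
tool_pos: [536.7, -282.2, 107.0]
orientation: [-119.0, 89.6, 147.0]
force: [-0.2, 0.4, 0.8]
finger_gap: 42.7
```

```bash
python3 -c "
from go import *
go(538.7,-283.5,50,-3.97)
f=arm.grab_frame('scene');g=arm.grab_frame('top')
a=cv2.resize(f[190:310,180:290],None,fx=5,fy=5,interpolation=2);b=cv2.resize(g[140:230,400:500],None,fx=5,fy=5,interpolation=2)
cv2.imwrite('pics/a1.png',a);cv2.imwrite('pics/b1.png',b)
s=arm.get_state()['tool_pos'];print((proj('scene',s)[0]-[180,190]+.4)*5,(proj('top',s)[0]-[400,140]+.4)*5)"
```

```text
travel [57.0, 2.4, 1.4] twist 0.0004 yang -3.95 pos [ 536.7 -282.2  107. ] F [-0.2  0.4  0.8] gap 42.7 t 2.35 q [-33.   8. 106.   0.  66. -29.]
[161.24052422 320.81915239] [309.60132442 185.17076762]
```

View pics/a1.png

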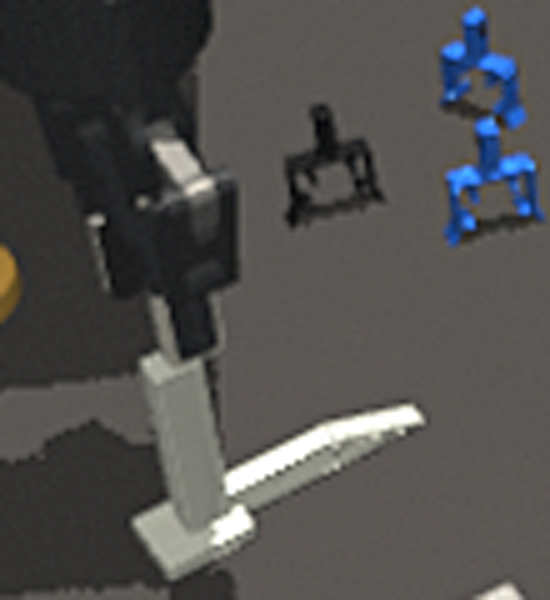

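View pics/b1.png

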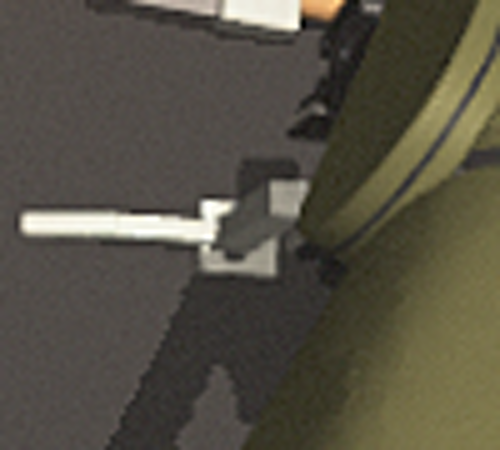

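The scene crop shows the fingers straddling the wedge post, post top at about (170,365) in the crop, so I'm descending to grip it.

drive_tool(
  travel=[
    [25,2,1],
    [50,2,1.3],
    [57,2,1.3],
    [57,2,1.3],
  ],
  twist=[0,0,0,0],
)

```text
clock: 2.78
tool_pos: [540.4, -285.2, 53.5]
orientation: [-121.8, 90.0, 144.3]
force: [-0.3, -0.4, 0.6]
finger_gap: 42.9
```

drive_tool(
  travel=[
    [0,0,0],
    [0,0,0],
    [0,0,0],
    [0,0,0],
    [0,0,0],
    [0,0,0],
  ],
  twist=[0,0,0,0,0,0],
  hand=1,
  grip_force=70,
)

```text
clock: 3.28
tool_pos: [542.3, -286.1, 56.1]
orientation: [59.2, 89.7, -34.8]
force: [0.1, -0.1, 6.7]
finger_gap: 15.2
```

drive_tool(
  travel=[
    [0,0,0],
    [0,0,0],
    [0,0,0],
  ],
  twist=[0,0,0],
)

```text
clock: 3.53
tool_pos: [542.3, -286.1, 56.1]
orientation: [59.3, 89.7, -34.7]
force: [0.3, -0.5, 6.5]
finger_gap: 15.2
```

```bash
python3 -c "
from go import *
for i in range(5):
    go(538.7,-283.5,50,-3.97); 
    if i%2==0: arm.grab_frame('top')"
```

```text
travel [6.1, -3.8, -2.4] twist 0.0004 yang -3.95 pos [ 542.3 -286.1   56.1] F [ 0.3 -0.5  6.5] gap 15.2 t 3.53 q [-33.  12. 107.  -0.  61. -29.]
travel [6.1, -3.8, -2.4] twist 0.0003 yang -3.95 pos [ 542.3 -286.1   56.1] F [ 0.3 -0.3  8.1] gap 15.0 t 3.58 q [-33.  12. 107.  -0.  61. -29.]
travel [6.1, -3.8, -2.4] twist 0.0003 yang -3.95 pos [ 542.3 -286.1   56.1] F [ 0.3 -0.3  8.1] gap 15.0 t 3.58 q [-33.  12. 107.  -0.  61. -29.]
travel [6.1, -3.8, -2.4] twist 0.0003 yang -3.95 pos [ 542.3 -286.1   56.1] F [ 0.2 -0.1  6.2] gap 15.1 t 3.63 q [-33.  12. 107.  -0.  61. -29.]
travel [6.1, -3.8, -2.4] twist 0.0003 yang -3.95 pos [ 542.3 -286.1   56.1] F [ 0.2 -0.1  6.2] gap 15.1 t 3.63 q [-33.  12. 107.  -0.  61. -29.]
```

drive_tool(
  travel=[
    [-10,0,0],
    [-20,0,0],
    [-20,0,0],
    [-20,0,0],
    [-20,0,0],
  ],
  twist=[0,0,0,0,0],
)

```text
clock: 4.1
tool_pos: [540.2, -284.7, 72.9]
orientation: [-119.2, 90.0, 146.8]
force: [-0.5, -0.4, -4.1]
finger_gap: 15.3
```

drive_tool(
  travel=[
    [-20,0,0],
    [-40,0,0],
    [-60,0,0],
    [-60,0,0],
    [-60,0,0],
  ],
  twist=[0,0,0,0,0],
)

```text
clock: 4.52
tool_pos: [541.1, -285.3, 133.9]
orientation: [61.3, 89.9, -32.6]
force: [-1.2, -0.6, -3.8]
finger_gap: 15.0
```

drive_tool(
  travel=[
    [0,0,0],
    [0,0,0],
  ],
  twist=[0,0],
)

```text
clock: 4.68
tool_pos: [539.4, -284.2, 130.9]
orientation: [-119.0, 89.8, 147.0]
force: [-0.4, -0.4, -4.3]
finger_gap: 15.2
```

```bash
python3 -c "
from go import *
for i in range(3):
    s=arm.get_state();print(s['tool_pos'],s['joint_pos'],s['qvel'].round(2),s['force'],s['clock']);arm.grab_frame('top')"
```

```text
[ 539.38442328 -284.19826683  130.85304882] [-3.28284784e+01  6.90177587e+00  1.04786211e+02  7.29859567e-04
  6.85364182e+01 -2.88742041e+01] [-0.01  0.13 -0.15 -0.02  0.1   0.09] [-0.38987299 -0.40574295 -4.2662373 ] 4.6833
[ 539.44788508 -284.2107668   130.88210662] [-3.28264948e+01  6.90800819e+00  1.04776363e+02  1.37189861e-03
  6.85407977e+01 -2.88741214e+01] [-0.01 -0.1  -0.34 -0.02  0.09  0.11] [-0.55468384  0.40855499 -2.82267564] 4.7333
[ 539.62106615 -284.35651701  131.19191617] [-3.28281758e+01  6.89829957e+00  1.04754932e+02 -1.03453960e-03
  6.85397821e+01 -2.88749778e+01] [ 0.06 -0.26 -0.51  0.07  0.09 -0.13] [-1.09008216  0.96375834 -2.9376899 ] 4.7833
```

```bash
python3 -c "
from go import *
go(571.6,-143.7,145,5.64)"
```

```text
travel [-13.3, 21.9, -142.7] twist -0.1675 yang -3.96 pos [ 539.8 -284.5  131.6] F [ 0.3 -0.4 -3. ] gap 15.3 t 4.83 q [-33.   7. 105.   0.  69. -29.]
```

drive_tool(
  travel=[
    [-14,2,-10],
    [-14,5,-30],
    [-14,9,-60],
    [-14,14,-90],
    [-14,18,-120],
    [-14,22,-142.5],
    [-14,22,-142.5],
    [-14,22,-142.5],
  ],
  twist=[0,-0.03,-0.08,-0.12,-0.15,-0.1675,-0.1675,-0.1675],
)

```text
clock: 5.5
tool_pos: [572.9, -142.7, 148.2]
orientation: [60.1, 90.0, -24.1]
force: [-0.5, -0.2, -3.2]
finger_gap: 15.0
```

```bash
python3 - <<'E'
from go import *
for i in range(5): arm.grab_frame('top')
go(571.6,-143.7,145,5.64)
f=arm.grab_frame('scene');g=arm.grab_frame('top')
def crop(im,x0,y0,w,h,k,fn):
    a=cv2.resize(im[y0:y0+h,x0:x0+w],None,fx=k,fy=k,interpolation=cv2.INTER_CUBIC)
    for i in range(0,w,10):
        cv2.line(a,(i*k,0),(i*k,5),(0,255,255),1); cv2.putText(a,str(x0+i),(i*k,16),0,.35,(0,255,255))
    for j in range(0,h,10):
        cv2.line(a,(0,j*k),(5,j*k),(0,255,255),1); cv2.putText(a,str(y0+j),(6,j*k+4),0,.35,(0,255,255))
    cv2.imwrite(fn,a)
crop(f,260,170,100,75,8,'pics/s4.png');crop(g,290,140,100,60,8,'pics/t4.png')
E
```

```text
travel [2.6, -0.6, -1.5] twist -0.0013 yang 5.57 pos [ 572.3 -145.1  147.6] F [-0.2  0.2 -2.8] gap 14.8 t 5.75 q [-19.   3. 107.  -0.  70. -25.]
```

View pics/s4.png

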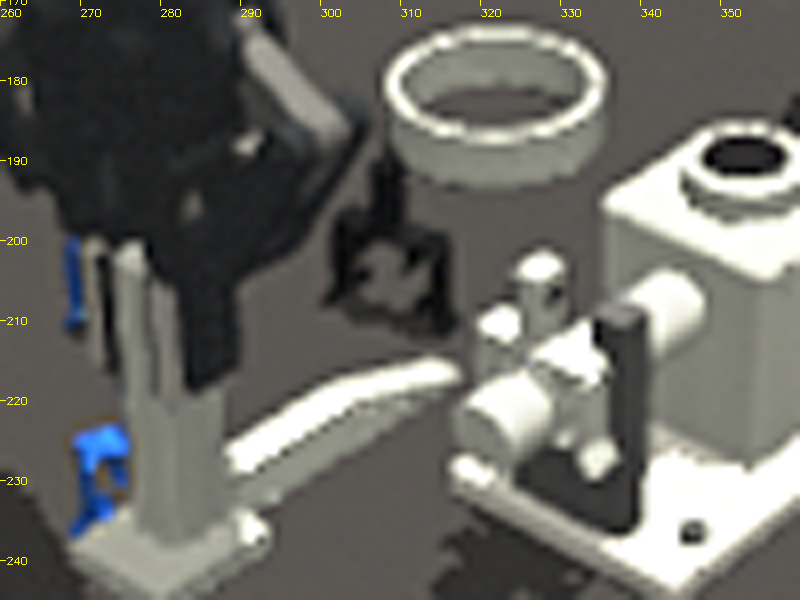

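View pics/t4.png

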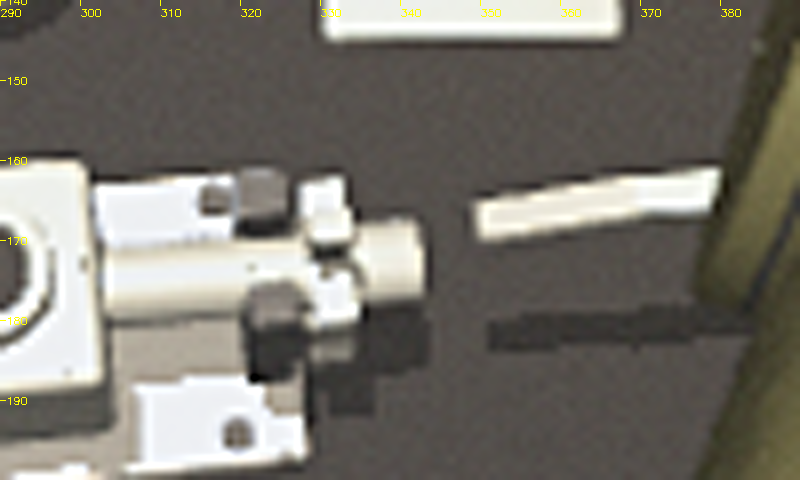

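```bash
cat > fit2.py <<'E'
from fit import tf,px,proj,np,least_squares,fd
wt=px([((473,202),(100,-5,2)),((483,242),(100,5,2)),((632,180),(58,-5,16)),((636,213),(58,5,16))],290,140,8)
ws=px([((440,357),(100,5,2)),((460,372),(100,-5,2)),((318,382),(58,5,16)),((335,402),(58,-5,16))],260,170,8)
def r(q):
    o=[]
    for n,l in(("scene",ws),("top",wt)):
        for uv,p in l:
            X=tf(q,p); X[2]+=q[3]; o.append(proj(n,X)[0]-uv)
    return np.concatenate(o)
f=least_squares(r,[572,-145,1.65,90],x_scale=[100,100,1,10])
E
python3 - <<'E'
from fit2 import *
print(np.round(f.x,2),np.degrees(f.x[2]),np.round(r(f.x),1))
q=fd.x;u=np.array([np.cos(q[2]),np.sin(q[2])]);v=np.array([-u[1],u[0]])
tip=tf(f.x,(100,0,0));post=tf(f.x,(0,0,0))
for X in(tip,post): print(np.round(X,1),"dep x",(X[:2]-q[:2])@u,"dep y",(X[:2]-q[:2])@v)
# rod axis refit from this top view
for uv in((420,258),(105,284.5)):
    from h import atz
    X=atz("top",np.array([290+uv[0]/8-.44,140+uv[1]/8-.44]),62);print(X,(X[:2]-q[:2])@u,(X[:2]-q[:2])@v)
E
```

```text
[ 567.95 -143.49    1.62   93.89] 92.80427623359978 [-0.6  0.3  0.1  0.2  0.6 -0.   1.6 -0.7  0.6  0.2 -0.4 -0.4  0.7  0.4
  0.5  0.8]
[563.1 -43.6   0. ] dep x -44.64519371928724 dep y -1.3145739092624351
[ 567.9 -143.5    0. ] dep x -144.5228303791412 dep y 3.6308982868173443
[561.154902   -29.75522601  62.        ] -30.66990859862759 -0.785722474122828
[553.03594762  59.39235792  62.        ] 58.844038801379696 -1.4656945170079179
```

drive_tool(
  travel=[
    [4,0,-4],
    [8,0,-10],
    [12,0,-18],
    [12,0,-25],
    [12,0,-25],
    [12,0,-25],
    [12,0,-25],
  ],
  twist=[0,0,0,0,0,0,0],
  grip_force=100,
)

```text
clock: 6.43
tool_pos: [570.1, -119.3, 135.6]
orientation: [44.3, 90.0, -40.0]
force: [-0.8, 0.1, -2.8]
finger_gap: 14.5
```

```bash
cat > look.py <<'E'
from go import *
import sys
def crop(im,x0,y0,w,h,k,fn):
    a=cv2.resize(im[y0:y0+h,x0:x0+w],None,fx=k,fy=k,interpolation=cv2.INTER_CUBIC)
    for i in range(0,w,10):
        cv2.line(a,(i*k,0),(i*k,5),(0,255,255),1); cv2.putText(a,str(x0+i),(i*k,16),0,.35,(0,255,255))
    for j in range(0,h,10):
        cv2.line(a,(0,j*k),(5,j*k),(0,255,255),1); cv2.putText(a,str(y0+j),(6,j*k+4),0,.35,(0,255,255))
    return a
def look(tag,s=(270,175,90,65),t=(295,150,90,40),k=8):
    f=arm.grab_frame('scene');g=arm.grab_frame('top')
    A=crop(f,*s,k,0);B=crop(g,*t,k,0)
    w=max(A.shape[1],B.shape[1]);pad=lambda a:cv2.copyMakeBorder(a,0,0,0,w-a.shape[1],cv2.BORDER_CONSTANT)
    C=np.vstack([pad(A),pad(B)]); 
    if C.shape[0]>590: C=cv2.resize(C,None,fx=590/C.shape[0],fy=590/C.shape[0],interpolation=cv2.INTER_AREA)
    cv2.imwrite(f'pics/{tag}.png',C)
def dep():
    q=[557.36,.69,np.radians(95.4)]
    s=arm.get_state();p=s['tool_pos'];u=np.array([np.cos(q[2]),np.sin(q[2])])
    d=p[:2]-q[:2];F=s['force'];print('TCP dep x %.1f y %.1f z %.1f | F along %.1f lat %.1f z %.1f | yang %.2f gap %.1f t %.2f'%(d@u,d@[-u[1],u[0]],p[2],F[:2]@u,F[:2]@[-u[1],u[0]],F[2],np.degrees(np.arctan2(*Ro.from_euler('xyz',s['orientation'],degrees=True).as_matrix()[1::-1,1])),s['finger_gap'],s['clock']))
E
python3 - <<'E'
from look import *
dep();look('c1');dep()
E
```

```text
TCP dep x -120.7 y -1.4 z 135.6 | F along 0.2 lat 0.8 z -2.8 | yang 5.68 gap 14.5 t 6.43
TCP dep x -121.0 y -1.4 z 135.7 | F along -0.4 lat -0.6 z -2.3 | yang 5.64 gap 14.8 t 6.53
```

View pics/c1.png

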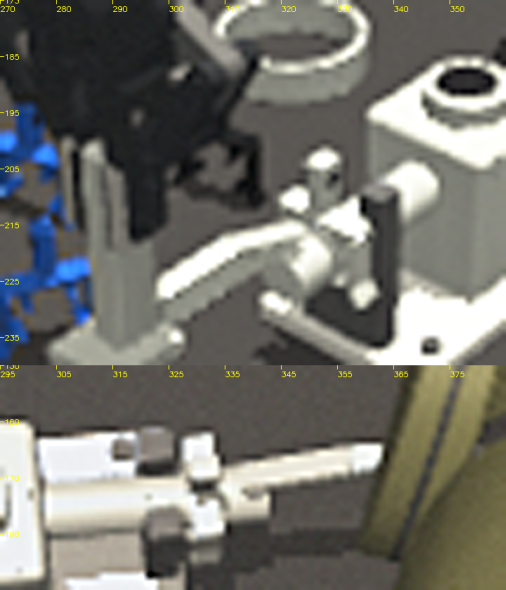

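```bash
cat >> look.py <<'E'
def ov(tag,tcp_dx,y,zb,t=(318,158,50,30),k=16):
    # overlay of predicted blade outline (dep coords: post axis x=tcp_dx, lateral y, blade bottom zb) and rod edges/slot
    from fit import tf
    q=[557.36,.69,np.radians(95.4)]
    g=arm.grab_frame('top');C=crop(g,*t,k,0);D=C.copy()
    def ln(ps,c):
        pts=np.array([((proj('top',tf(q,p))[0]-t[:2]+.5)*k) for p in ps]).astype(np.int32);cv2.polylines(D,[pts],False,c,1)
    ln([(tcp_dx+58,y-5,zb+16),(tcp_dx+100,y-5,zb+2),(tcp_dx+100,y+5,zb+2),(tcp_dx+58,y+5,zb+16)],(0,0,255))
    ln([(-30,-12,62),(60,-12,62)],(255,0,0));ln([(-30,12,62),(60,12,62)],(255,0,0));ln([(-30,-12,62),(-30,12,62)],(255,0,0))
    cv2.imwrite(f'pics/{tag}.png',np.vstack([C,D])[:,:800] if True else 0)
E
python3 - <<'E'
from look import *
ov('o1',-121,-1.4,82,t=(320,158,48,18))
E
```

```text
(no output)
```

View pics/o1.png

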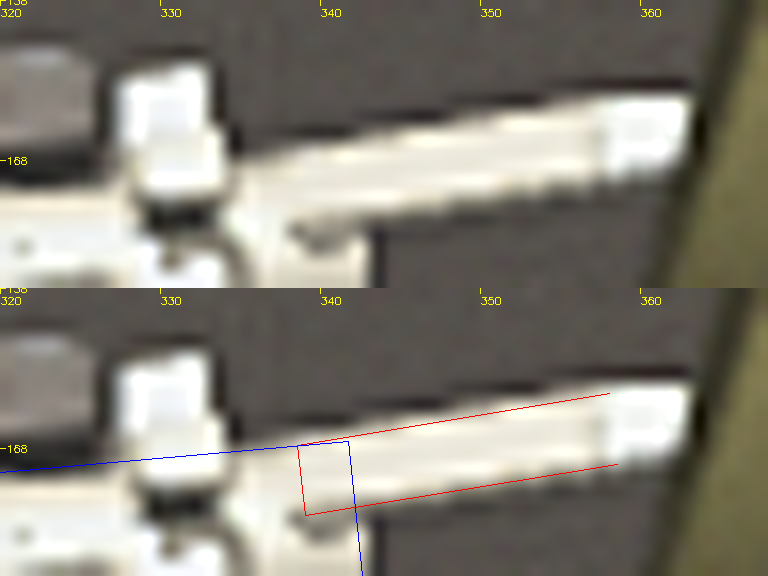

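The overlay agrees with the picture: the blade outline lands on the blade, tip at about (338,168), roughly 1.3 mm to one side of the rod line. I'm correcting that and then lowering gently.

drive_tool(
  travel=[
    [1,-0.6,0],
    [2,-1.2,0],
    [3,-1.2,0],
    [4,-1.2,0],
    [4,-1.2,0],
    [4,-1.2,0],
  ],
  twist=[0,0,0,0,0,0],
)

```text
clock: 7.08
tool_pos: [568.7, -119.6, 131.2]
orientation: [-116.3, 90.0, 159.3]
force: [0.7, -0.0, -3.5]
finger_gap: 14.6
```

```bash
python3 -c "
from look import *
dep()"
```

```text
TCP dep x -120.8 y 0.1 z 131.2 | F along -0.1 lat -0.6 z -3.5 | yang 5.64 gap 14.6 t 7.08
```

drive_tool(
  travel=[
    [0.7,0,0],
    [1.4,0,0],
    [2,0,0],
    [2,0,0],
    [2,0,0],
    [2,0,0],
  ],
  twist=[0,0,0,0,0,0],
)

```text
clock: 7.58
tool_pos: [568.8, -119.6, 129.3]
orientation: [147.8, 90.0, 63.5]
force: [0.3, -0.0, -3.3]
finger_gap: 14.6
```

```bash
python3 -c "
from look import *
dep();arm.grab_frame('top');dep()"
```

```text
TCP dep x -120.8 y -0.0 z 129.3 | F along -0.0 lat -0.3 z -3.3 | yang 5.65 gap 14.6 t 7.58
TCP dep x -120.8 y -0.0 z 129.4 | F along -0.2 lat 0.2 z -2.5 | yang 5.64 gap 15.0 t 7.63
```

drive_tool(
  travel=[
    [0.5,0,0],
    [1,0,0],
    [1.5,0,0],
    [1.5,0,0],
    [1.5,0,0],
  ],
  twist=[0,0,0,0,0],
)

```text
clock: 8.05
tool_pos: [568.8, -119.6, 128.0]
orientation: [100.4, 90.0, 16.0]
force: [0.3, -0.5, -1.4]
finger_gap: 14.5
```

drive_tool(
  travel=[
    [0.5,0,0],
    [1,0,0],
    [1,0,0],
    [1,0,0],
  ],
  twist=[0,0,0,0],
)

```text
clock: 8.38
tool_pos: [569.0, -119.7, 127.4]
orientation: [62.6, 90.0, -21.8]
force: [-1.4, -1.5, 0.1]
finger_gap: 14.4
```

drive_tool(
  travel=[
    [0.5,0,0],
    [1,0,0],
    [1,0,0],
    [1,0,0],
  ],
  twist=[0,0,0,0],
)

```text
clock: 8.72
tool_pos: [569.3, -119.9, 126.7]
orientation: [61.0, 89.9, -23.4]
force: [-2.0, -1.2, 5.0]
finger_gap: 14.6
```

drive_tool(
  travel=[
    [-0.6,0,0],
    [-1.3,0,0],
    [-1.3,0,0],
    [-1.3,0,0],
  ],
  twist=[0,0,0,0],
)

```text
clock: 9.05
tool_pos: [568.9, -119.5, 127.1]
orientation: [83.8, 90.0, -0.6]
force: [0.7, -1.4, 2.9]
finger_gap: 14.5
```

```bash
python3 -c "
from look import *
dep();look('c2',k=6);dep()"
```

```text
TCP dep x -120.8 y -0.2 z 127.1 | F along -1.5 lat -0.5 z 2.9 | yang 5.63 gap 14.5 t 9.05
TCP dep x -120.8 y -0.2 z 127.1 | F along -2.6 lat -1.0 z 3.5 | yang 5.63 gap 14.7 t 9.15
```

View pics/c2.png

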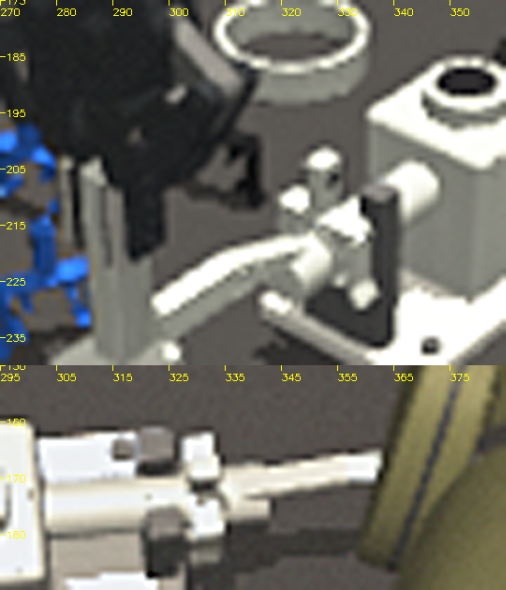

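drive_tool(
  travel=[
    [-0.7,0,0],
    [-0.7,0,0],
    [-0.7,0,0],
  ],
  twist=[0,0,0],
)

```text
clock: 9.4
tool_pos: [568.5, -119.4, 127.4]
orientation: [-128.4, 90.0, 147.2]
force: [0.0, -1.2, 0.9]
finger_gap: 14.7
```

drive_tool(
  travel=[
    [0,0,-2],
    [0,0,-4],
    [0,0,-6],
    [0,0,-6],
    [0,0,-6],
  ],
  twist=[0,0,0,0,0],
)

```text
clock: 9.82
tool_pos: [567.8, -113.1, 127.5]
orientation: [-142.1, 89.9, 133.6]
force: [0.8, 1.0, -0.3]
finger_gap: 14.6
```

```bash
python3 -c "
from look import *
dep();arm.grab_frame('top');dep()"
```

```text
TCP dep x -114.2 y 0.3 z 127.5 | F along 0.9 lat -0.9 z -0.3 | yang 5.66 gap 14.6 t 9.82
TCP dep x -114.2 y 0.3 z 127.5 | F along 0.6 lat -0.7 z 0.5 | yang 5.66 gap 14.7 t 9.87
```

drive_tool(
  travel=[
    [0,0,-2],
    [0,0,-4],
    [0,0,-5],
    [0,0,-5],
    [0,0,-5],
  ],
  twist=[0,0,0,0,0],
)

```text
clock: 10.28
tool_pos: [567.6, -108.4, 127.7]
orientation: [-148.9, 90.0, 126.7]
force: [0.6, -1.2, -0.3]
finger_gap: 15.2
```

drive_tool(
  travel=[
    [0,0,-2],
    [0,0,-4],
    [0,0,-4],
    [0,0,-4],
  ],
  twist=[0,0,0,0],
)

```text
clock: 10.62
tool_pos: [567.2, -104.4, 127.7]
orientation: [-170.9, 90.0, 104.8]
force: [0.2, 0.0, -0.1]
finger_gap: 14.8
```

```bash
python3 -c "
from look import *
dep();look('c3',k=6);dep()"
```

```text
TCP dep x -105.5 y 0.1 z 127.7 | F along 0.0 lat -0.2 z -0.1 | yang 5.65 gap 14.8 t 10.62
TCP dep x -105.5 y 0.1 z 127.7 | F along -0.7 lat -0.7 z -0.6 | yang 5.64 gap 14.4 t 10.72
```

View pics/c3.png

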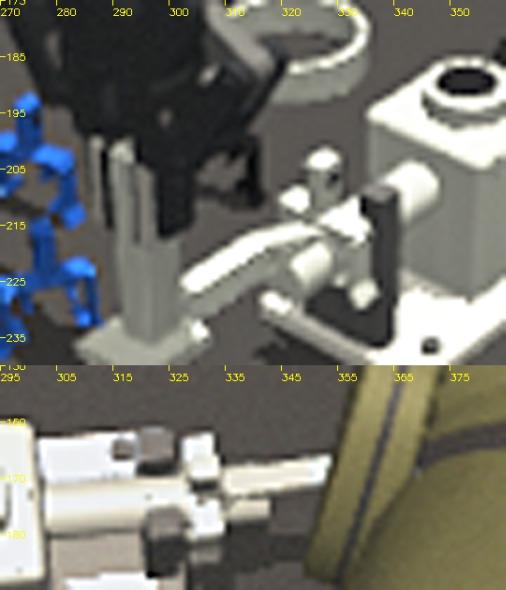

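drive_tool(
  travel=[
    [0,0,-2],
    [0,0,-4],
    [0,0,-5],
    [0,0,-5],
  ],
  twist=[0,0,0,0],
)

```text
clock: 11.05
tool_pos: [566.9, -99.9, 128.1]
orientation: [25.2, 89.9, -59.1]
force: [0.2, -2.6, -0.3]
finger_gap: 14.8
```

drive_tool(
  travel=[
    [0,0,-2],
    [0,0,-4],
    [0,0,-5],
    [0,0,-5],
  ],
  twist=[0,0,0,0],
)

```text
clock: 11.38
tool_pos: [566.7, -95.6, 128.4]
orientation: [17.6, 89.8, -66.7]
force: [0.6, -5.4, 0.8]
finger_gap: 14.8
```

```bash
python3 -c "
from look import *
dep();look('c4',k=6);dep()"
```

```text
TCP dep x -96.8 y -0.2 z 128.4 | F along -5.4 lat -0.1 z 0.8 | yang 5.67 gap 14.8 t 11.38
TCP dep x -96.8 y -0.2 z 128.3 | F along -6.8 lat 1.3 z 1.5 | yang 5.66 gap 14.3 t 11.48
```

View pics/c4.png

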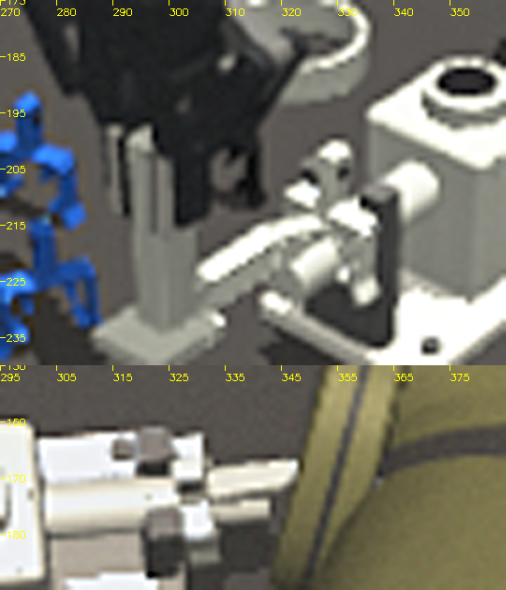

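drive_tool(
  travel=[
    [0,0,-1],
    [0,0,-2],
    [0,0,-3],
    [0,0,-3],
    [0,0,-3],
  ],
  twist=[0,0,0,0,0],
)

```text
clock: 11.9
tool_pos: [566.5, -93.0, 128.4]
orientation: [19.2, 89.8, -65.2]
force: [0.8, -6.4, 0.8]
finger_gap: 14.8
```

```bash
python3 -c "
from look import *
dep();arm.grab_frame('top');dep()"
```

```text
TCP dep x -94.1 y -0.2 z 128.4 | F along -6.5 lat -0.2 z 0.8 | yang 5.66 gap 14.8 t 11.90
TCP dep x -94.1 y -0.3 z 128.4 | F along -6.1 lat 0.1 z -0.0 | yang 5.66 gap 14.9 t 11.95
```

drive_tool(
  travel=[
    [0,0,-1],
    [0,0,-2],
    [0,0,-3],
    [0,0,-4],
    [0,0,-4],
  ],
  twist=[0,0,0,0,0],
)

```text
clock: 12.37
tool_pos: [566.1, -88.9, 128.4]
orientation: [19.8, 89.8, -64.5]
force: [0.3, -7.0, -0.1]
finger_gap: 14.7
```

```bash
python3 -c "
from look import *
dep();look('c5',k=6);dep()"
```

```text
TCP dep x -90.0 y -0.2 z 128.4 | F along -7.0 lat 0.3 z -0.1 | yang 5.66 gap 14.7 t 12.37
TCP dep x -90.0 y -0.2 z 128.4 | F along -6.7 lat 0.6 z -0.5 | yang 5.66 gap 14.9 t 12.47
```

View pics/c5.png

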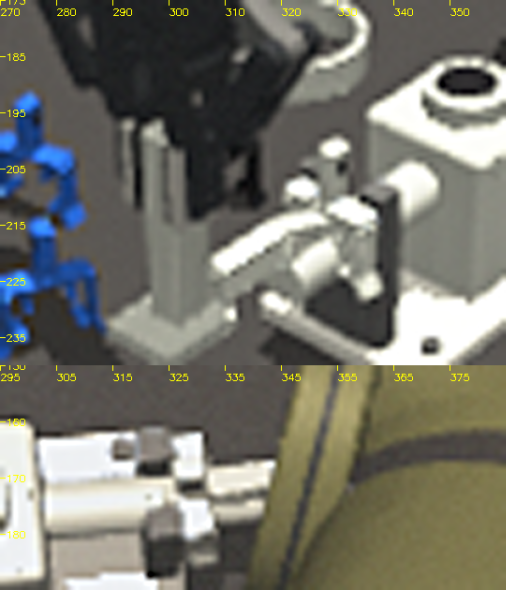

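drive_tool(
  travel=[
    [0,0,-1],
    [0,0,-2],
    [0,0,-3],
    [0,0,-4],
    [0,0,-5],
    [0,0,-6],
    [0,0,-7],
    [0,0,-8],
  ],
  twist=[0,0,0,0,0,0,0,0],
)

```text
clock: 13.13
tool_pos: [564.9, -80.0, 128.1]
orientation: [32.6, 90.0, -51.8]
force: [0.7, -3.6, -0.5]
finger_gap: 14.6
```

```bash
python3 -c "
from look import *
dep();arm.grab_frame('top');dep()"
```

```text
TCP dep x -81.0 y 0.0 z 128.1 | F along -3.6 lat -0.3 z -0.5 | yang 5.64 gap 14.6 t 13.13
TCP dep x -80.7 y 0.1 z 128.0 | F along -4.0 lat -0.1 z 1.2 | yang 5.64 gap 14.5 t 13.18
```

drive_tool(
  travel=[
    [0,0,-1],
    [0,0,-2],
    [0,0,-3],
    [0,0,-4],
    [0,0,-5],
    [0,0,-6],
    [0,0,-7],
    [0,0,-8],
    [0,0,-8],
  ],
  twist=[0,0,0,0,0,0,0,0,0],
)

```text
clock: 13.93
tool_pos: [564.0, -71.2, 127.8]
orientation: [180.0, 89.9, 95.6]
force: [-0.3, -1.6, 1.9]
finger_gap: 14.8
```

```bash
python3 -c "
from look import *
dep();look('c6',k=6);dep()"
```

```text
TCP dep x -72.2 y 0.2 z 127.8 | F along -1.6 lat 0.4 z 1.9 | yang 5.65 gap 14.8 t 13.93
TCP dep x -72.3 y 0.2 z 127.8 | F along -0.7 lat 0.3 z 1.8 | yang 5.65 gap 14.6 t 14.03
```

View pics/c6.png

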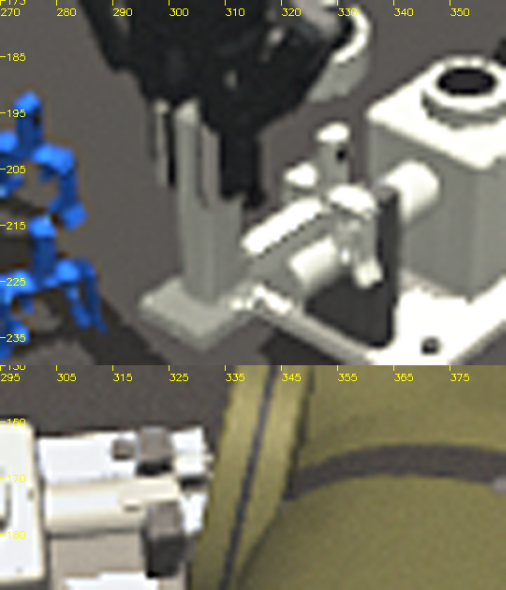

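drive_tool(
  travel=[
    [-0.4,0,-1],
    [-0.5,0,-2],
    [-0.5,0,-3],
    [-0.5,0,-4],
    [-0.5,0,-5],
    [-0.5,0,-6],
    [-0.5,0,-7],
    [-0.5,0,-8],
    [-0.5,0,-8],
  ],
  twist=[0,0,0,0,0,0,0,0,0],
)

```text
clock: 14.78
tool_pos: [563.0, -63.5, 128.0]
orientation: [-131.6, 90.0, 144.0]
force: [0.0, 0.6, -1.4]
finger_gap: 14.9
```

```bash
python3 -c "
from look import *
dep();arm.grab_frame('top');dep()"
```

```text
TCP dep x -64.5 y 0.4 z 128.0 | F along 0.6 lat -0.1 z -1.4 | yang 5.65 gap 14.9 t 14.78
TCP dep x -64.5 y 0.4 z 128.0 | F along -0.4 lat 0.5 z -1.3 | yang 5.65 gap 14.7 t 14.83
```

drive_tool(
  travel=[
    [0,0,-1.5],
    [0,0,-3],
    [0,0,-4.5],
    [0,0,-6],
    [0,0,-7.5],
    [0,0,-9],
    [0,0,-10.5],
    [0,0,-12],
    [0,0,-12],
  ],
  twist=[0,0,0,0,0,0,0,0,0],
)

```text
clock: 15.58
tool_pos: [561.9, -51.5, 128.1]
orientation: [-136.5, 90.0, 139.1]
force: [-1.1, 0.7, -2.4]
finger_gap: 14.5
```

```bash
python3 -c "
from look import *
dep();look('c7',k=6);dep()"
```

```text
TCP dep x -52.4 y 0.4 z 128.1 | F along 0.8 lat 1.0 z -2.4 | yang 5.66 gap 14.5 t 15.58
TCP dep x -52.6 y 0.4 z 128.1 | F along -0.1 lat 0.2 z -1.6 | yang 5.65 gap 14.4 t 15.68
```

View pics/c7.png

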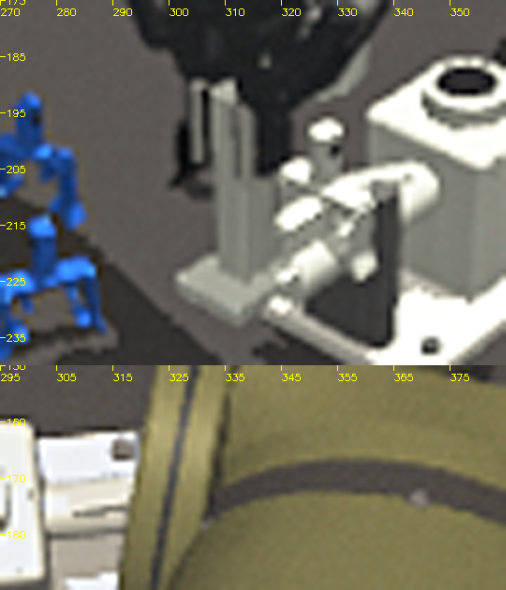

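```bash
python3 -c "
from look import *
from fit import tf
q=[557.36,.69,np.radians(95.4)]
for x in(0,-4,-8): print(x,proj('scene',tf(q,(x,0,122)))[0],proj('scene',tf(q,(x,0,109)))[0])
print(arm.place_of('clip_tab','scene')[:3])
"
```

```text
0 [328.28184143 197.07272003] [328.2789942  201.89601319]
-4 [327.11367184 197.79153324] [327.12036097 202.62274466]
-8 [325.93874691 198.51450309] [325.95508257 203.35364391]
[{'point': [275.2, 192.5], 'score': 0.56}, {'point': [307.8, 188.8], 'score': 0.49}, {'point': [325.3, 195.9], 'score': 0.48}]
```

drive_tool(
  travel=[
    [0,0,1.5],
    [0,0,3],
    [0,0,4.5],
    [0,0,6],
    [0,0,7.5],
    [0,0,9],
    [0,0,10.5],
    [0,0,12],
  ],
  twist=[0,0,0,0,0,0,0,0],
)

```text
clock: 16.4
tool_pos: [563.2, -64.0, 128.3]
orientation: [-73.0, 90.0, -157.3]
force: [-0.3, -0.5, -3.3]
finger_gap: 15.0
```

```bash
python3 -c "
from look import *
dep();look('c8',k=6);dep()"
```

```text
TCP dep x -65.0 y 0.3 z 128.3 | F along -0.5 lat 0.4 z -3.3 | yang 5.64 gap 15.0 t 16.40
TCP dep x -65.1 y 0.2 z 128.3 | F along 0.3 lat 0.5 z -2.0 | yang 5.63 gap 14.6 t 16.50
```

View pics/c8.png

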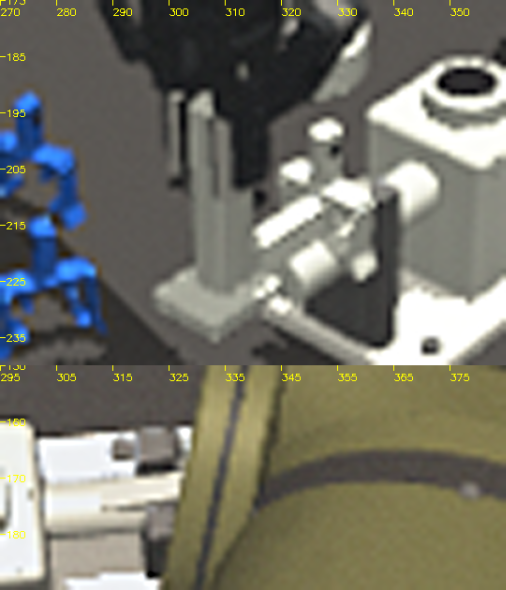

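drive_tool(
  travel=[
    [0,0,2],
    [0,0,5],
    [0,0,9],
    [0,0,13],
    [0,0,17],
    [0,0,21],
    [0,0,25],
    [0,0,29],
    [0,0,33],
  ],
  twist=[0,0,0,0,0,0,0,0,0],
)

```text
clock: 17.25
tool_pos: [566.5, -97.2, 128.3]
orientation: [-108.0, 90.0, 167.6]
force: [-0.7, 0.3, -3.5]
finger_gap: 14.7
```

```bash
python3 -c "
from look import *
dep();look('c9',k=6);dep()"
```

```text
TCP dep x -98.3 y 0.1 z 128.3 | F along 0.4 lat 0.7 z -3.5 | yang 5.64 gap 14.7 t 17.25
TCP dep x -98.5 y 0.0 z 128.4 | F along 1.0 lat -0.1 z -3.3 | yang 5.60 gap 14.8 t 17.35
```

View pics/c9.png

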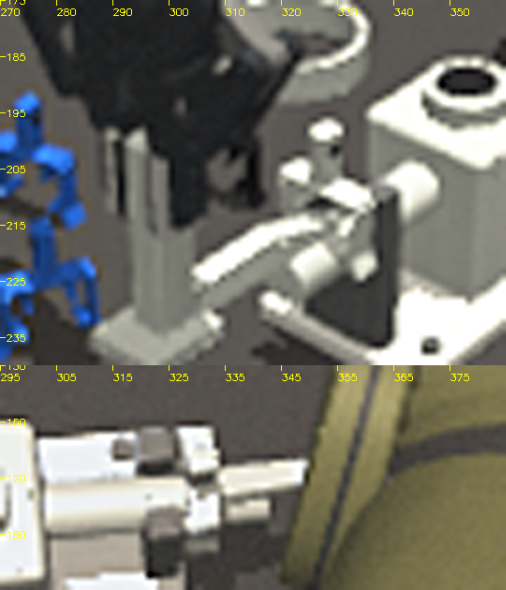

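drive_tool(
  travel=[
    [-0.5,0,4],
    [-0.5,0,10],
    [-0.5,0,18],
    [-0.5,0,28],
    [-0.5,0,40],
    [-1,0,55],
    [-1,0,75],
    [-1,0,100],
    [-1,0,100],
  ],
  twist=[0,0,0,0,0,0,0,0,0],
)

```text
clock: 18.1
tool_pos: [576.8, -201.3, 129.8]
orientation: [18.0, 89.8, -66.5]
force: [-0.2, -0.1, -2.1]
finger_gap: 14.7
```

```bash
python3 -c "
from look import *
go(545,-286,100,5.6)
go(545,-286,64,5.6)
look('c10',k=6)"
```

```text
travel [30.0, -39.7, 81.2] twist -0.0025 yang 5.45 pos [ 576.8 -201.3  129.8] F [-0.2 -0.1 -2.1] gap 14.7 t 18.1 q [-24.   7. 105.  -0.  68. -30.]
travel [66.0, -39.8, 81.1] twist -0.0025 yang 5.45 pos [ 576.8 -201.3  129.8] F [-0.2 -0.1 -2.1] gap 14.7 t 18.1 q [-24.   7. 105.  -0.  68. -30.]
```

View pics/c10.png

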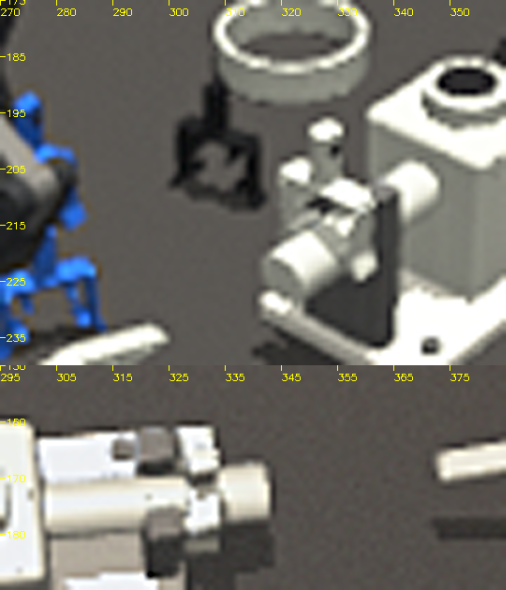

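The clip is perched at the fork, with its tab top at about (326,197) in the scene view, and the wedge is clear. Next I'm carrying the wedge back.

drive_tool(
  travel=[
    [0,-8,16],
    [0,-20,40],
    [5,-32,65],
    [20,-40,81],
    [40,-40,81],
    [55,-40,81],
    [62,-40,81],
    [62,-40,81],
    [62,-40,81],
  ],
  twist=[0,0,0,0,0,0,0,0,0],
)

```text
clock: 18.95
tool_pos: [544.6, -280.4, 67.3]
orientation: [-142.7, 90.0, 133.0]
force: [-0.6, 0.5, -2.4]
finger_gap: 14.7
```

```bash
python3 -c "
from look import *
go(545,-286,57,5.6)
look('c11',s=(190,200,100,75),t=(395,150,90,60),k=6);go(545,-286,57,5.6)"
```

```text
travel [10.3, -0.1, 5.7] twist 0.0014 yang 5.68 pos [ 544.6 -280.4   67.3] F [-0.6  0.5 -2.4] gap 14.7 t 18.95 q [-32.  11. 107.   0.  62. -38.]
travel [11.8, -1.0, 5.0] twist 0.0014 yang 5.68 pos [ 545.5 -280.9   68.8] F [-0.  -0.5 -2.4] gap 14.7 t 19.05 q [-32.  11. 107.   0.  62. -38.]
```

View pics/c11.png

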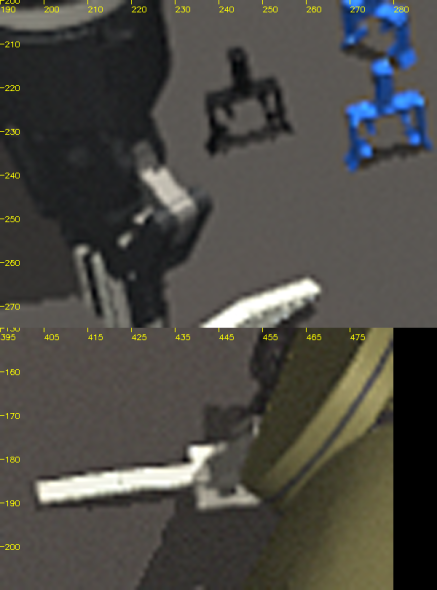

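drive_tool(
  travel=[
    [2,0,0],
    [5,0,0],
    [8,0,0],
    [9.5,0,0],
    [9.5,0,0],
    [9.5,0,0],
  ],
  twist=[0,0,0,0,0,0],
)

```text
clock: 19.55
tool_pos: [544.3, -280.6, 57.6]
orientation: [-127.7, 90.0, 148.0]
force: [-0.6, -0.2, -3.7]
finger_gap: 14.8
```

drive_tool(
  travel=[
    [0.7,0,0],
    [1.4,0,0],
    [2,0,0],
    [2,0,0],
    [2,0,0],
  ],
  twist=[0,0,0,0,0],
)

```text
clock: 19.97
tool_pos: [544.6, -280.9, 56.2]
orientation: [49.3, 90.0, -35.1]
force: [-1.1, -0.2, -2.1]
finger_gap: 14.8
```

drive_tool(
  travel=[
    [0.7,0,0],
    [1.2,0,0],
    [1.2,0,0],
    [1.2,0,0],
  ],
  twist=[0,0,0,0],
)

```text
clock: 20.3
tool_pos: [544.8, -281.0, 56.1]
orientation: [40.6, 90.0, -43.8]
force: [-2.7, 1.6, 6.5]
finger_gap: 14.5
```

drive_tool(
  travel=[
    [-0.5,0,0],
    [-0.5,0,0],
    [-0.5,0,0],
    [-0.5,0,0],
    [-0.5,0,0],
  ],
  twist=[0,0,0,0,0],
  hand=0.1,
)

```text
clock: 20.72
tool_pos: [544.5, -280.8, 55.0]
orientation: [69.4, 90.0, -14.9]
force: [0.8, 0.5, -0.2]
finger_gap: 38.7
```

```bash
python3 -c "
from look import *
go(545,-286,57,5.6);look('c12',s=(190,200,100,100),t=(395,150,90,60),k=6)"
```

```text
travel [-2.0, -0.0, 5.2] twist 0.0007 yang 5.64 pos [ 544.5 -280.8   55. ] F [ 0.8  0.5 -0.2] gap 38.7 t 20.72 q [-32.  12. 107.   0.  61. -38.]
```

View pics/c12.png

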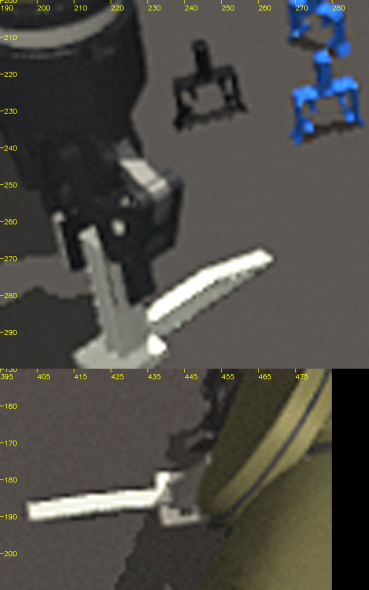

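drive_tool(
  travel=[
    [-10,0,0],
    [-30,0,0],
    [-60,0,0],
    [-95,0,0],
    [-125,0,0],
    [-125,0,0],
  ],
  twist=[0,0,0,0,0,0],
)

```text
clock: 21.32
tool_pos: [548.2, -283.0, 189.8]
orientation: [52.1, 89.2, -32.3]
force: [0.8, -0.8, 1.5]
finger_gap: 38.3
```

```bash
python3 - <<'E'
from look import *
f=arm.grab_frame('scene');g=arm.grab_frame('top')
for n in('scene','top'):print([(np.round(d['point'],1).tolist(),round(d['score'],2)) for d in arm.place_of('clip_tab',n)])
cv2.imwrite('pics/d1.png',np.vstack([crop(f,310,185,45,30,13,0),crop(g,310,155,45,14,13,0)]))
go(557.4,0.7,190,5.4)
E
```

```text
[([275.9, 215.0], 0.75), ([321.4, 195.1], 0.65), ([310.9, 189.2], 0.53), ([242.9, 212.6], 0.43), ([236.4, 342.6], 0.29)]
[([338.8, 254.3], 0.63), ([331.0, 165.6], 0.59), ([306.1, 230.8], 0.53), ([387.8, 246.9], 0.52), ([364.2, 215.2], 0.41)]
travel [-10.4, 41.0, -278.4] twist 0.0042 yang 5.64 pos [ 543.9 -280.4  179.4] F [ 0.2 -0.9  0.2] gap 38.8 t 21.52 q [-32.   5. 102.  -0.  73. -38.]
```

View pics/d1.png

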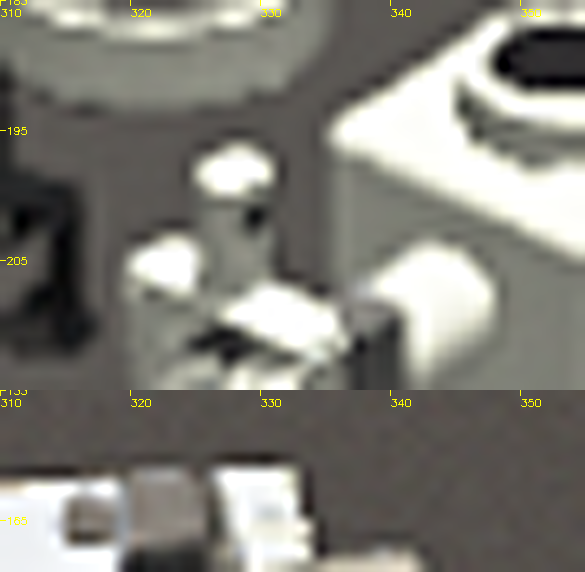

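```bash
python3 - <<'E'
from look import *
from fit import tf
q=[557.36,.69,np.radians(95.4)]
X=tf(q,(-2,0,122));print(X,proj('top',X),proj('scene',X))
print(tri([327.6,197.6],[331,165.6]))
g=arm.grab_frame('top');C=crop(g,315,150,40,34,16,0)
for x in(-8,4):
  for y in(-4.5,4.5):
    a=(proj('top',tf(q,(x,y,122)))[0]-[315,150]+.5)*16;cv2.circle(C,tuple(int(v) for v in a),3,(0,0,255),-1)
cv2.imwrite('pics/d2.png',C)
go(X[0],X[1],190,5.4)
E
```

```text
[557.54821663  -1.30112393 122.        ] [[330.45515067 166.47838541]] [[327.69859742 197.43160929]]
(array([559.05789116,  -2.62801357, 122.88791203]), np.float64(0.13218811906392602))
travel [-11.1, 41.3, -276.2] twist 0.0042 yang 5.64 pos [ 543.6 -280.2  178.6] F [0.3 0.5 0.3] gap 38.6 t 21.57 q [-32.   5. 102.   0.  73. -38.]
```

View pics/d2.png

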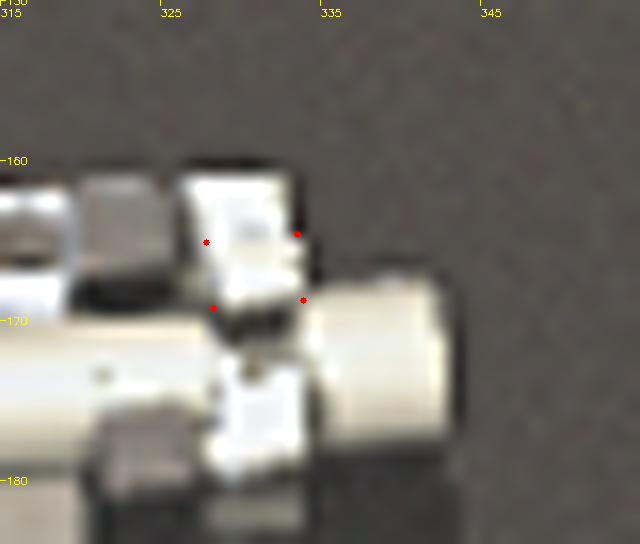

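drive_tool(
  travel=[
    [-11,4,-28],
    [-11,8,-56],
    [-11,13,-85],
    [-11,17,-115],
    [-11,21,-145],
    [-11,26,-175],
    [-11,31,-205],
    [-11,36,-235],
    [-11,40,-262],
    [-11,41.8,-275.6],
  ],
  twist=[0,0,0,0,0,0,0,0,0,0.004],
  hand=0.5,
)

```text
clock: 22.4
tool_pos: [557.8, 0.5, 189.1]
orientation: [-114.5, 89.8, 161.1]
force: [-1.3, -0.6, 0.3]
finger_gap: 21.2
```

drive_tool(
  travel=[
    [15,0,0],
    [30,0,0],
    [45,0,0],
    [55,0,0],
    [55,0,0],
    [55,0,0],
    [55,0,0],
    [55,0,0],
  ],
  twist=[0,0,0,0,0,0,0,0],
)

```text
clock: 23.07
tool_pos: [559.7, -2.6, 137.2]
orientation: [78.9, 89.9, -5.7]
force: [0.4, -0.3, 1.1]
finger_gap: 21.3
```

```bash
python3 -c "
from look import *
look('e1',s=(300,150,70,60),k=7)
go(558,-1.8,101,5.4);dep()"
```

```text
travel [36.3, -1.6, -0.9] twist 0.0001 yang 5.41 pos [559.6  -2.5 137.3] F [0.4 0.1 1. ] gap 21.2 t 23.17 q [ -6.   0. 111.   0.  69. -11.]
TCP dep x -3.4 y -2.0 z 137.3 | F along 0.0 lat -0.4 z 1.0 | yang 5.41 gap 21.2 t 23.17
```

View pics/e1.png

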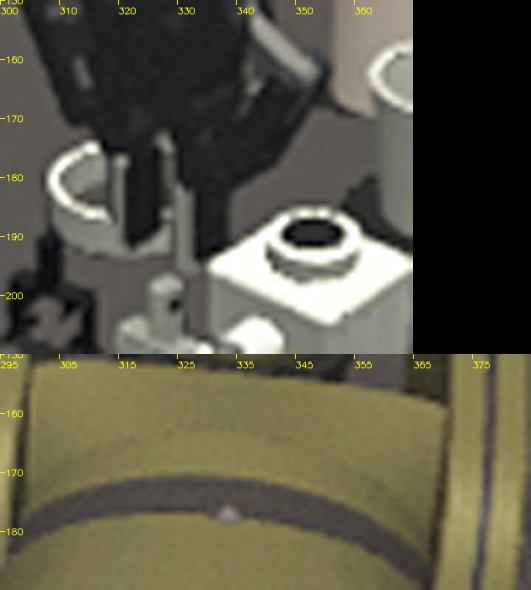

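drive_tool(
  travel=[
    [4,-1.3,-0.9],
    [10,-1.3,-0.9],
    [16,-1.3,-0.9],
    [20,-1.3,-0.9],
    [22,-1.3,-0.9],
    [24,-1.3,-0.9],
    [26,-1.3,-0.9],
    [26,-1.3,-0.9],
    [26,-1.3,-0.9],
  ],
  twist=[0,0,0,0,0,0,0,0,0],
)

```text
clock: 23.92
tool_pos: [557.6, -1.6, 110.1]
orientation: [-142.1, 90.0, 133.3]
force: [0.2, -0.6, -0.1]
finger_gap: 21.4
```

```bash
python3 -c "
from look import *
look('e2',s=(300,165,60,60),k=8)
dep()"
```

```text
TCP dep x -2.3 y -0.2 z 110.4 | F along -0.4 lat -0.3 z 0.0 | yang 5.41 gap 21.3 t 24.02
```

View pics/e2.png

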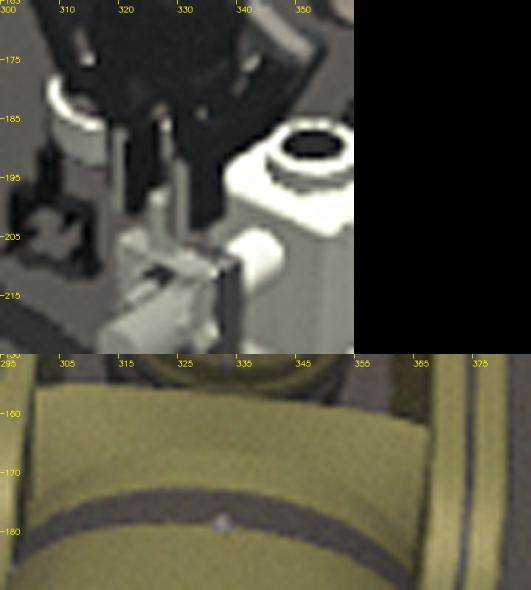

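drive_tool(
  travel=[
    [2,0,0],
    [4,0,0],
    [6,0,0],
    [8,0,0],
    [9,0,0],
    [9,0,0],
    [9,0,0],
    [9,0,0],
  ],
  twist=[0,0,0,0,0,0,0,0],
)

```text
clock: 24.68
tool_pos: [557.7, -1.6, 101.2]
orientation: [84.4, 90.0, -0.2]
force: [-0.1, 0.3, -0.5]
finger_gap: 21.5
```

drive_tool(
  travel=[
    [0,0,0],
    [0,0,0],
    [0,0,0],
  ],
  twist=[0,0,0],
  hand=0.68,
  grip_force=30,
)

```text
clock: 24.93
tool_pos: [557.7, -1.6, 101.3]
orientation: [77.4, 90.0, -7.2]
force: [0.3, 0.1, -0.2]
finger_gap: 13.7
```

```bash
python3 -c "
from look import *
dep();look('e3',s=(300,165,60,60),k=8)
dep()"
```

```text
TCP dep x -2.3 y -0.1 z 101.3 | F along 0.0 lat -0.3 z -0.2 | yang 5.42 gap 13.7 t 24.93
TCP dep x -2.3 y -0.0 z 101.2 | F along -0.0 lat -0.1 z 0.4 | yang 5.42 gap 13.7 t 25.03
```

View pics/e3.png

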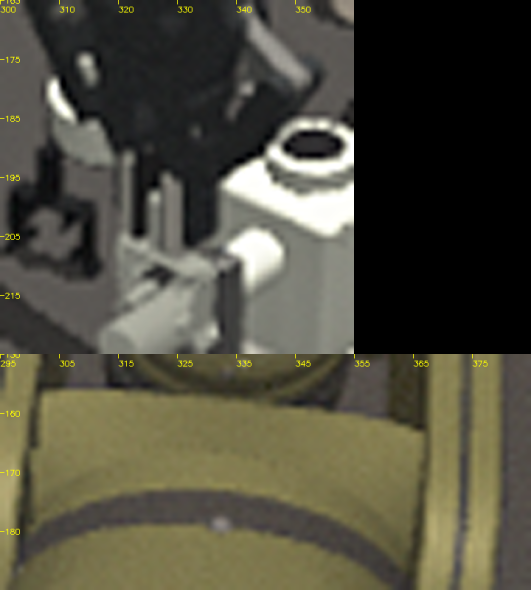

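Fingers sit on either side of the tab at about (326,200) with no contact force, so I'm closing gently.

drive_tool(
  travel=[
    [0,0,0],
    [0,0,0],
    [0,0,0],
    [0,0,0],
  ],
  twist=[0,0,0,0],
  hand=1,
  grip_force=30,
)

```text
clock: 25.37
tool_pos: [557.6, -1.6, 101.2]
orientation: [-100.5, 90.0, 174.9]
force: [-1.0, -0.3, 0.2]
finger_gap: 8.0
```

drive_tool(
  travel=[
    [-1,0,0],
    [-2,0,0],
    [-4,0,0],
    [-6,0,0],
    [-6,0,0],
  ],
  twist=[0,0,0,0,0],
)

```text
clock: 25.78
tool_pos: [557.9, -1.6, 107.7]
orientation: [80.5, 89.9, -4.1]
force: [0.3, 0.8, -0.4]
finger_gap: 8.1
```

```bash
python3 -c "
from look import *
dep();look('e4',s=(300,165,60,60),k=8)
dep()"
```

```text
TCP dep x -2.3 y -0.3 z 107.7 | F along 0.8 lat -0.4 z -0.4 | yang 5.41 gap 8.1 t 25.78
TCP dep x -2.3 y -0.1 z 107.3 | F along -0.1 lat 0.5 z -0.3 | yang 5.42 gap 8.2 t 25.88
```

View pics/e4.png

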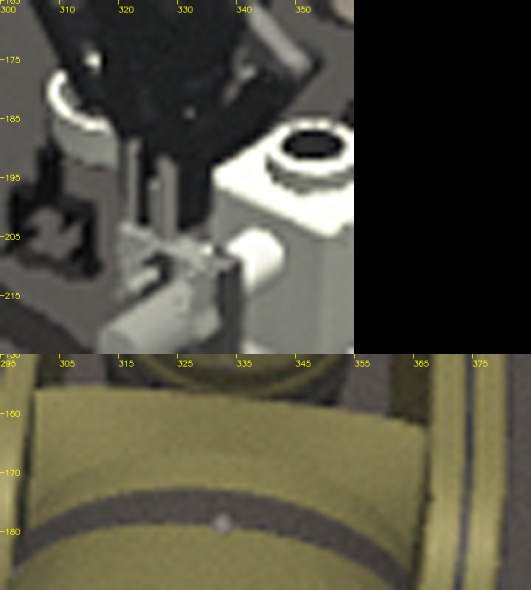

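drive_tool(
  travel=[
    [-8,0,0],
    [-20,0,0],
    [-40,0,0],
    [-65,0,0],
    [-90,0,0],
    [-95,0,0],
  ],
  twist=[0,0,0,0,0,0],
)

```text
clock: 26.38
tool_pos: [560.4, -1.8, 209.0]
orientation: [79.1, 89.4, -5.5]
force: [0.7, 0.6, -0.1]
finger_gap: 8.0
```

```bash
python3 - <<'E'
from look import *
f=arm.grab_frame('scene');g=arm.grab_frame('top')
a=arm.place_of('dish','scene');b=arm.place_of('dish','top')
print(a[:2],b[:2]);print(atz('scene',a[0]['point'],0),atz('top',b[0]['point'],0))
C=cv2.resize(g[120:190,180:260],None,fx=7,fy=7,interpolation=2)
c=atz('top',b[0]['point'],0)
for r,z in((56,26),(44,4)):
    th=np.linspace(0,2*np.pi,40);P_=np.c_[c[0]+r*np.cos(th),c[1]+r*np.sin(th),0*th+z]
    cv2.polylines(C,[((proj('top',P_)-[180,120]+.5)*7).astype(np.int32)],True,(0,0,255),1)
D=cv2.resize(f[150:240,360:460],None,fx=6,fy=6,interpolation=2)
for r,z in((56,26),(44,4)):
    P_=np.c_[c[0]+r*np.cos(th),c[1]+r*np.sin(th),0*th+z]
    cv2.polylines(D,[((proj('scene',P_)-[360,150]+.5)*6).astype(np.int32)],True,(0,0,255),1)
w=600;C=cv2.copyMakeBorder(C,0,0,0,w-C.shape[1],0)
cv2.imwrite('pics/f1.png',cv2.resize(np.vstack([C,D]),None,fx=.57,fy=.57,interpolation=3))
go(c[0],c[1],200,5.4)
E
```

```text
[{'point': [414.9, 207.4], 'score': 0.59}] [{'point': [216.1, 154.6], 'score': 0.86}]
[618.5277356  267.78952872   0.        ] [619.48439641 276.14835856   0.        ]
travel [1.3, 88.4, -270.6] twist 0.0003 yang 5.41 pos [557.1  -1.5 201.4] F [-1.2  0.3 -1.2] gap 8.3 t 26.58 q [ -6.  -3. 108.   0.  75. -11.]
```

View pics/f1.png

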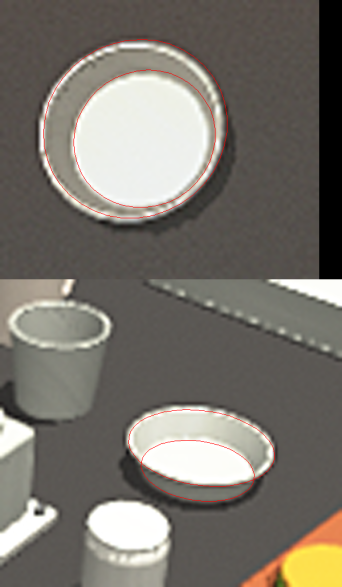

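drive_tool(
  travel=[
    [0,8,-20],
    [0,18,-50],
    [0,28,-82],
    [0,38,-115],
    [0,48,-148],
    [0,59,-182],
    [0,70,-215],
    [0,80,-245],
    [0,86,-263],
    [0,88.4,-270.6],
  ],
  twist=[0,0,0,0,0,0,0,0,0,0],
)

```text
clock: 27.42
tool_pos: [619.0, 278.5, 199.1]
orientation: [-83.7, 89.8, -168.2]
force: [-0.5, 0.2, -0.0]
finger_gap: 8.2
```

drive_tool(
  travel=[
    [20,0,0],
    [50,0,0],
    [80,0,0],
    [105,0,0],
    [120,0,0],
    [130,0,0],
    [135,0,0],
    [135,0,0],
    [135,0,0],
    [135,0,0],
  ],
  twist=[0,0,0,0,0,0,0,0,0,0],
)

```text
clock: 28.25
tool_pos: [621.4, 276.5, 69.3]
orientation: [103.5, 89.8, 18.9]
force: [0.8, 0.4, -0.2]
finger_gap: 7.9
```

```bash
python3 -c "
from look import *
look('f2',s=(370,130,90,90),t=(180,120,90,70),k=5)
go(619,275,47,5.4)"
```

```text
travel [22.1, -2.4, 1.3] twist 0.0003 yang 5.42 pos [621.2 276.5  69.1] F [-0.1 -0.  -0.2] gap 8.3 t 28.35 q [19. 19. 97. -0. 64. 14.]
```

View pics/f2.png

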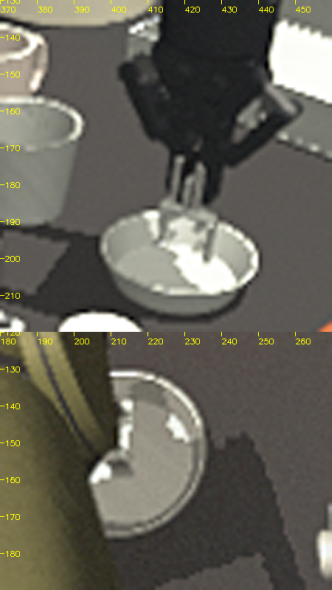

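drive_tool(
  travel=[
    [5,-1,0],
    [10,-2,1],
    [15,-2,1],
    [18,-2,1],
    [18,-2,1],
    [18,-2,1],
    [18,-2,1],
    [18,-2,1],
  ],
  twist=[0,0,0,0,0,0,0,0],
)

```text
clock: 29.02
tool_pos: [618.4, 275.1, 49.4]
orientation: [103.9, 90.0, 19.4]
force: [0.0, -0.3, -1.2]
finger_gap: 8.1
```

drive_tool(
  travel=[
    [0.7,0,0],
    [1.4,0,0],
    [2,0,0],
    [2,0,0],
    [2,0,0],
  ],
  twist=[0,0,0,0,0],
)

```text
clock: 29.43
tool_pos: [618.1, 274.9, 47.1]
orientation: [-69.1, 90.0, -153.7]
force: [-0.1, -0.8, -0.6]
finger_gap: 8.1
```

drive_tool(
  travel=[
    [0.7,0,0],
    [1.4,0,0],
    [2,0,0],
    [2,0,0],
    [2,0,0],
  ],
  twist=[0,0,0,0,0],
)

```text
clock: 29.85
tool_pos: [618.2, 275.0, 45.3]
orientation: [99.9, 90.0, 15.4]
force: [-1.5, -0.5, 0.7]
finger_gap: 8.3
```

drive_tool(
  travel=[
    [0.5,0,0],
    [1,0,0],
    [1,0,0],
    [1,0,0],
  ],
  twist=[0,0,0,0],
)

```text
clock: 30.18
tool_pos: [618.5, 275.1, 45.1]
orientation: [107.9, 90.0, 23.4]
force: [-1.9, -1.3, 5.4]
finger_gap: 8.1
```

Feet touch the dish floor. Easing off and opening.

drive_tool(
  travel=[
    [-0.7,0,0],
    [-0.7,0,0],
    [-0.7,0,0],
  ],
  twist=[0,0,0],
)

```text
clock: 30.43
tool_pos: [618.4, 275.1, 45.1]
orientation: [108.1, 90.0, 23.5]
force: [-0.6, -1.5, 3.2]
finger_gap: 7.9
```

drive_tool(
  travel=[
    [0,0,0],
    [0,0,0],
    [0,0,0],
    [0,0,0],
    [0,0,0],
  ],
  twist=[0,0,0,0,0],
  hand=0.3,
)

```text
clock: 30.85
tool_pos: [618.0, 274.9, 44.4]
orientation: [-76.8, 90.0, -161.3]
force: [0.1, -0.3, -0.3]
finger_gap: 30.1
```

drive_tool(
  travel=[
    [-4,0,0],
    [-12,0,0],
    [-25,0,0],
    [-45,0,0],
    [-70,0,0],
    [-100,0,0],
    [-130,0,0],
    [-150,0,0],
    [-150,0,0],
    [-150,0,0],
  ],
  twist=[0,0,0,0,0,0,0,0,0,0],
)

```text
clock: 31.68
tool_pos: [619.4, 275.5, 198.6]
orientation: [104.4, 89.7, 19.8]
force: [-0.3, -0.4, -0.7]
finger_gap: 29.8
```

```bash
python3 -c "
from look import *
look('g1',s=(370,130,90,90),t=(180,120,90,70),k=5)
cv2.imwrite('pics/g2.png',arm.grab_frame('scene'));cv2.imwrite('pics/g3.png',arm.grab_frame('top'))
dep()"
```

```text
TCP dep x 267.0 y -85.3 z 192.9 | F along -0.2 lat 0.8 z -0.3 | yang 5.41 gap 29.9 t 31.88
```

View pics/g1.png

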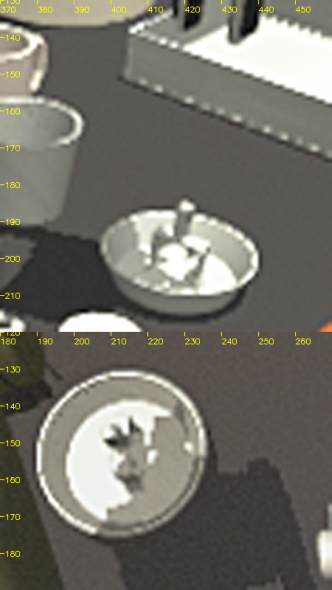

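View pics/g2.png

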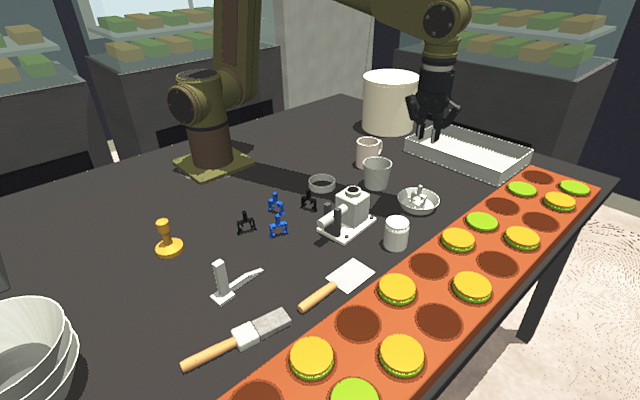

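The clip stands in the dish at (419,195) in the scene view. The wedge stands on the counter at (222,285), the rod is bare, and the bystanders look unmoved. I'm handing in.

```bash
python3 -c "
from bench import arm
print(arm.sign_off())"
```

```text
the job is handed in; nothing more can be done
None
```

The clip came off the rod and now stands in the shallow steel dish. The wedge is back on the open counter, about 6 mm from where it started and turned about 10°. I handed in at about 32 s of the 67 s allowed.

- **Wedging:** I rested the blade on the rod; it touched with about 8 N, which I eased to about 3 N. I then slid it under the clip's bar, and the highest push I read was about 7 N. The clip rose and stayed perched about 13 mm up while I drew the wedge back out.
- **Clip:** I gripped the tab only once it was perched. It lifted with no pull in the force readings.
- **Last checks:** The final pictures show the clip upright in the dish, the wedge upright, the rod bare and the other objects where they were. The gripper was open and about 19 cm above the counter.

**What disagreed:**
- The network's best hit for the clip tab was mostly one of the black or blue look-alikes. I chose the steel clip from the description and the picture.
- When I first gripped the wedge, the arm had not settled. It ended about 5 mm higher than commanded, with about 7 N on the wrist. I used the measured height after that, and the wedge touched the counter again at the same height.

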